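Re-seat and re-clamp a shaft in a toggle-clamp nest

ROBOT

A 6-joint arm with a two-finger parallel gripper is mounted at the origin on the work surface. World frame = base frame: x ahead of the robot, y to its left, z up, the work surface at z = 0. Lengths are in mm, angles in rad, forces in N, time in s.
With the tool pointing down it reaches from about 350 to 975 mm from the base axis. Payload 7.1 kg.
Tool frame: the origin (TCP) lies at the very end of the fingers, on their centre line; the grasp point (between the pads) lies 19 mm behind it; z points along the fingers, y is the line along which they close (so a half turn about z gives the same grasp; the last joint's range is limited). The gripper opens to 88 mm and grips with 3 to 60 N. Pads are 20 mm wide; open, the fingers measure 115 mm over their backs; the gripper's body (75 mm by 178 mm) begins 61 mm behind the grasp point.
Start: joints at [1.26, 0.423, 1.63, -0, 1.089, -0.019], TCP at [179.766, 598.572, 182.675] pointing down, gripper open.
Joint ranges: [-3, 3], [-0.9, 2.11], [0.09, 2.58], [-1.31, 4.45], [0.11, 2.69], [-2.54, 2.54]. Speed limits (rad/s): [2.39, 2.39, 3.01, 3.14, 3.14, 3.14].

INTERFACE

Orientations are given as a rotation vector (axis times angle).
In Python, from workcell import ctrl, optics gives the robot as it stands.
- The arm moves only by the shell command python3 -m jog 'ROWS'. ROWS is JSON, a list of rows, each a list of 7 numbers: the shift along the tool's x, y, z in units of 40 mm (1.0 is 40 mm), then the turn, a rotation vector about the tool's x, y, z in units of 6 degrees (1.0 is 6 degrees), then the opening, from 0 (shut) to 1 (fully open). A call has 1 to 20 rows; each row shifts and turns the commanded pose from where the row before left it, along the tool's axes as they then stand; what a row does not reach is not made up. A row lasts 1/10 s, in which the tool goes at most 50 mm and 8.59 degrees, less where a joint would pass 70% of its speed; a pose out of reach is approached as far as the arm can. A call is refused whole if a number of a shift passes 1 or a number of a turn 1, either way. A call with a gripper value outside its range is refused whole. The fingers move at their own pace and stop on an object; the grip force is fixed at half the most. Time passes only in rows, so rows that do not move let the fingers close. It gives the time, the measured TCP pose, the force, the opening and the grip force at its end, in the units of the state.
- ctrl.get_obs(): the state, without advancing time (a new reading comes with each control period).
- optics.get_image(name): name is "scene" or "top" or "wrist"; returns the picture (420x560x3 uint8, red, green, blue); there is no depth.
- optics.camera_model(name): a dict with "fov_y" (degrees; the focal length in pixels is half the picture's height over the tangent of half this angle, whatever the lens; pixels are square), "cx", "cy" (the principal point, pixels), "k1" (the pictures are not rectified: a ray, as slopes to the right and down, at radius r is drawn at 1 + k1 r^2 times it, then the intrinsics apply), "view" (4x4, takes a point from world to camera coordinates); the wrist camera has in their place "hand_eye" (4x4, takes a point from camera to tool coordinates, whose origin is the TCP and whose axes are the flange's). Camera axes: x right, y up, looking along -z (the intrinsics and any distortion apply to the point x, -y, -z); pixel columns grow to the right and rows downward; lengths in mm; the calibration is good to about 2 mm. A picture is of the moment at which its call begins: read the wrist's pose just before it. camera_model takes no time and is no camera call.
- ctrl.close_job(): hands the job in; it is judged then, once.
Trained networks look in the newest picture that a camera, given by its name, has taken for a name from the list of things; names that differ only in an ending like _2 or _b are one class to them, and where a whole thing is asked for, a point or a joint stands for the part that bears it (a point fixed in the world has none). Each returns a list of dicts, best first, with "conf" (0 to 1); they miss things now and then, are a little off and sometimes report something else, mostly with a low value. They report only what shows in the picture. A call takes as long as a camera call. They do not tell look-alikes from the thing itself.
- optics.masks_of(target, camera): "pixels" (420x560 bool, what is visible of it) and "extent" ([centre column, centre row, width, height] in pixels, round what is visible of it).
The state is a dict: "t": time; "qpos": joint angles; "qvel": joint speeds; "joint_torque": joint torques, N m; "ee_pos": TCP position; "orientation": TCP orientation; "ft_force": force on the tool from outside, world axes, zero at the start; "moment": the same for the moment, N m; "width": finger opening in mm; "grasp_force": force on a finger pad.
Only numpy, scipy, OpenCV 4.12 (cv2) and the standard library are available. Lean on these libraries where they do the work, as an engineer would, in place of code of your own. Each camera call takes 0.05 s, during which the arm holds its last target. There are 200 camera calls.

TASK

The brass shaft in the fixture was clamped before it had been pushed home. Swing the red toggle handle all the way back to free the shaft, slide the shaft along its V-blocks until it is fully home against the blue stop post (the post may stand at either end), and swing the handle over centre again so that the clamp is locked on the shaft. Last of all fold the yellow-edged clear guard fully upright, leave everything like that, and do not disturb the things lying around.

Things in the scene. Friction and masses are not known exactly. Their poses are not given: they have to be found in the camera images.
- nest: The fixed fixture: aluminium plate 280 (x) x 220 (y) x 15. Origin: centre of its underside; x along the shaft, z up. Two steel V-blocks at x = +-28 (14 wide, tops at z 52) carry the shaft, axis at y -20, z 50. The clamp bracket (x +-17, y 35 to 85, up to z 100) stands on the +y side; handle and arm move in the plane x = 0. The guard is hinged along the -y side.
- shaft: Loose brass shaft, 0.6 kg, lying along the nest's x in the V-blocks: body diameter 26, 120 long, with a spigot of diameter 18, 15 long, at each end; 150 over all. Origin: its centre, on the axis. It slides 10 to 26 mm to reach the stop; friction in the V-blocks alone takes several newtons.
- stop: Fixed blue end-stop post, diameter 24, top at z 65 in the nest's frame, on a steel foot 36 x 50 x 8, at one end of the base plate (x = +105 or -105 in the nest's frame, y = -20). Origin: under the post's centre, on top of the base plate (z 15).
- stop_axis (a point): Point on the blue post's axis at the height of the shaft's axis. The shaft is home when its end face touches the post: its centre is then 87 mm from this point.
- blank: Fixed flat black plate 36 x 50 x 5 that fills the unused end-stop place at the other end of the base plate. Origin: centre of its underside.
- clamp_handle (a joint): Toggle handle angle, rad: 0 = locked at its end stop (leaning 0.10 from vertical towards the shaft, -y), growing as it swings to +y; dead centre about 0.20; 1.1 = fully open (leaning 1.0 to +y). Pivot along nest x at y 45, z 94; tip 106 mm from it. Stays where left; the sprung foot resists near dead centre, some 4 N at the grip.
- handle_grip (a point): Centre of the red handle grip (diameter 22, 66 long, from 40 to 106 mm from the pivot), 73 mm from the pivot.
- clamp_foot: Sprung rubber foot 20 x 20 x 9 under the steel clamp arm. Origin: centre of its pressing face. The arm (pivot at nest y 75, z 80, foot 95 mm from it, near level when locked) is driven by the handle and swings up about 0.5 rad (foot 45 mm up) when that is fully open.
- guard (a joint): Angle of the guard's stiff hinge, rad: 0 = folded flat outwards (-y), 1.571 = upright against its end stop. Hinge along nest x at y = -98, z = 24. Clear panel with yellow edges, 140 long (x), 84 from hinge to free edge, 8 thick at the edges. Stays where it is left.
- guard_edge (a point): Middle of the guard's free edge, 84 mm from the hinge.
- wrench: Loose steel wrench, 170 long, lying on the table; leave alone.
- oil_bottle: Loose amber oil bottle, diameter 64, 170 high, standing on the table; leave alone. Origin: centre of its underside.
- chuck_key: Loose T-shaped chuck key, 100 x 100, lying on the table; leave alone.
- tin: Loose tin, diameter 80, 90 high, standing; leave alone.
- brush: Loose brush, 180 long, lying on the table; leave alone.
Things that resemble listed ones, but are neither listed nor needed, are in the scene too. Several things have the shape of the shaft; the one meant has the colours described above.

How it is judged (in metres and radians):
On the way, in this order (a step that is already met when the one before it is completed fails the run):
1. the handle is swung back and the clamp is open (handle past 0.9 rad) (value of joint clamp_handle above 0.9 rad), for 0.1 s.
2. with the clamp open, the shaft is home against the stop (within 2 mm) (distance between shaft and stop_axis below 0.089 m and value of joint clamp_handle above 0.6 rad), for 0.1 s.
3. the handle is over centre and locked (under 0.06 rad) with the foot pressing on the shaft, and the shaft is still home (value of joint clamp_handle below 0.06 rad and contact force between clamp_foot and shaft above 8 N and distance between shaft and stop_axis below 0.089 m), for 0.2 s.
4. after that, the guard is folded upright (past 1.47 rad) (value of joint guard above 1.47 rad), for 0.1 s.
At the end, for the whole second after the job is handed in: The handle is locked over centre (under 0.06 rad) with the foot pressing on the shaft (over 8 N), the shaft lies straight in the V-blocks (within 0.05 rad) with its end within 2 mm of the stop post and at rest, and the guard is upright (past 1.47 rad) (all of step 3 and angle between the x axis of shaft and the x axis of nest, either way round below 0.05 rad and value of joint guard above 1.47 rad and linear speed of shaft below 0.02 m/s); the robot touches nothing.
It fails at once if a bystander (wrench, oil bottle, chuck key, tin or brush) is moved more than 30 mm (distance of any of wrench, oil_bottle, chuck_key, tin, brush from where it was at the start of the episode above 0.03 m).
It fails at once if the shaft is lifted or knocked out of the V-blocks (z of shaft in the frame of nest above 0.065 m).
It also fails if it takes over 72 s, if anything falls off the work surface, if the arm or the gripper's body presses on something with over 40 N, if the wrist force passes 120 N, or if a joint passes its speed limit or range.

## Working session

There is one attempt and no reset: what is moved stays moved. The work goes in short steps, Python scripts to look and compute and a shell command to move; the robot and the scene stay as the last step left them, time stands still between calls to the robot, and variables do not carry over. Pictures are saved under pics/ and viewed, at most 10 in all, crops included, and the job is handed in when it is done.

```bash
ls; mkdir -p pics; python3 - <<'E'
from workcell import ctrl, optics
import cv2,numpy as np
for c in ["scene","top"]:
    im=optics.get_image(c); cv2.imwrite(f"pics/{c}0.png",cv2.cvtColor(im,cv2.COLOR_RGB2BGR))
    m=optics.camera_model(c); print(c,{k:(np.round(v,3).tolist()) for k,v in m.items()})
    for n in ["nest","shaft","stop","blank","clamp_handle","guard","clamp_foot","wrench","oil_bottle","chuck_key","tin","brush"]:
        print(n,[(round(d['conf'],2),np.round(d['extent']).tolist()) for d in optics.masks_of(n,c)][:4])
print(ctrl.get_obs()); print(optics.camera_model("wrist"))
E
```

```text
pics
scene {'fov_y': 45.284, 'cx': 276.93, 'cy': 209.333, 'k1': 0.029, 'view': [[-0.774, 0.633, 0.006, 389.923], [-0.412, -0.511, 0.755, 73.452], [0.481, 0.581, 0.656, -1769.461], [0.0, 0.0, 0.0, 1.0]]}
nest [(0.69, [246.0, 254.0, 115.0, 99.0])]
shaft [(0.76, [286.0, 203.0, 15.0, 28.0]), (0.68, [345.0, 246.0, 25.0, 35.0]), (0.62, [350.0, 394.0, 62.0, 33.0]), (0.49, [242.0, 246.0, 42.0, 27.0])]
stop [(0.83, [215.0, 269.0, 16.0, 24.0])]
blank []
clamp_handle [(0.68, [255.0, 231.0, 16.0, 35.0]), (0.43, [210.0, 156.0, 25.0, 32.0])]
guard [(0.77, [216.0, 227.0, 48.0, 46.0])]
clamp_foot []
wrench [(0.73, [316.0, 344.0, 54.0, 48.0])]
oil_bottle [(0.77, [385.0, 330.0, 30.0, 56.0])]
chuck_key [(0.61, [414.0, 302.0, 36.0, 28.0])]
tin [(0.92, [209.0, 156.0, 31.0, 32.0])]
brush [(0.8, [258.0, 166.0, 19.0, 27.0]), (0.73, [244.0, 246.0, 42.0, 30.0]), (0.28, [208.0, 156.0, 27.0, 31.0])]
top {'fov_y': 43.329, 'cx': 285.13, 'cy': 208.294, 'k1': 0.024, 'view': [[0.017, -1.0, 0.022, -75.562], [0.997, 0.019, 0.072, -491.125], [-0.072, 0.02, 0.997, -1675.91], [0.0, 0.0, 0.0, 1.0]]}
nest [(0.92, [287.0, 1
[... 1152 characters left out ...]
'orientation': array([ 4.56727323e-01,  3.10820371e+00, -4.79229664e-05]), 'ft_force': array([-0.57250589, -0.14040224,  0.0023778 ]), 'moment': array([-0.02078441, -0.00577021, -0.03382923]), 'grasp_force': 0.0, 'width': 87.68818508692904}
{'fov_y': 68.28241739699628, 'cx': 279.3757112275696, 'cy': 208.676558841334, 'k1': -0.06130863434862345, 'hand_eye': array([[ 1.91363198e-04,  9.54297315e-01,  2.98858826e-01,
         8.26455585e+01],
       [ 9.99998228e-01,  3.77137035e-04, -1.84456228e-03,
        -1.91492027e-01],
       [-1.87297157e-03,  2.98858649e-01, -9.54295552e-01,
        -2.00099382e+02],
       [ 0.00000000e+00,  0.00000000e+00,  0.00000000e+00,
         1.00000000e+00]])}
```

```bash
python3 - <<'E'
import cv2,numpy as np
a=cv2.imread("pics/scene0.png");b=cv2.imread("pics/top0.png")
cv2.imwrite("pics/c1.png",np.hstack([cv2.resize(a[170:320,170:305],None,fx=3,fy=4)[:600],cv2.resize(b[110:260,220:355],None,fx=2.9,fy=4)]) if 0 else np.hstack([cv2.resize(a[180:330,180:280],(400,600),interpolation=2),cv2.resize(b[105:255,235:335],(400,600),interpolation=2)]))
E
```

```text
(no output)
```

View pics/top0.png

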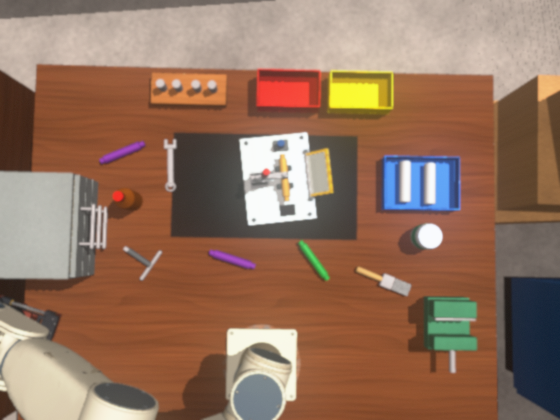

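View pics/c1.png

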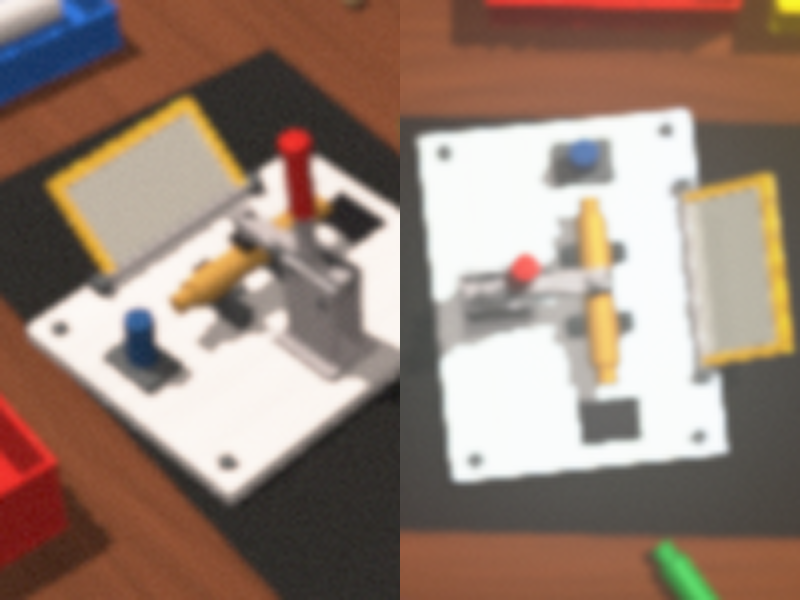

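```bash
cat > h.py <<'E'
import numpy as np,cv2
from scipy.spatial.transform import Rotation as R
from scipy.optimize import least_squares
def K(m):
    f=210/np.tan(np.radians(m['fov_y']/2)); return f
def proj(m,P,view=None):
    V=np.array(m['view']) if view is None else view
    P=np.atleast_2d(P); c=P@V[:3,:3].T+V[:3,3]
    s=np.c_[c[:,0],-c[:,1]]/-c[:,2:]; r2=(s**2).sum(1,keepdims=True)
    return s*(1+m['k1']*r2)*K(m)+[m['cx'],m['cy']]
def wristview(m,o):
    T=np.eye(4);T[:3,:3]=R.from_rotvec(o['orientation']).as_matrix();T[:3,3]=o['ee_pos']
    return np.linalg.inv(T@np.array(m['hand_eye']))
def nestT(p): # p=x,y,yaw
    T=np.eye(4);T[:3,:3]=R.from_euler('z',p[2]).as_matrix();T[:2,3]=p[:2];return T
def n2w(p,P):
    T=nestT(p);return np.atleast_2d(P)@T[:3,:3].T+T[:3,3]
E
python3 - <<'E'
from h import *
from workcell import ctrl,optics
mt,ms=optics.camera_model("top"),optics.camera_model("scene")
C=[[140,110,15],[140,-110,15],[-140,-110,15],[-140,110,15]]
ex=[[105,-20,65],[0,34.4,199.5]]
Pt=np.array(C+ex,float);ut=np.array([[239.5,138.7],[308,132.5],[317,218],[248,225.5],[280.7,143.5],[265.7,172]])
Ps=np.array([[140,-110,15],[140,110,15]]+ex,float);us=np.array([[187,262.5],[238,305],[215,259],[253.7,214.5]])
f=lambda p:np.r_[(proj(mt,n2w(p,Pt))-ut).ravel(),(proj(ms,n2w(p,Ps))-us).ravel()]
r=least_squares(f,[600,0,0],loss='soft_l1',x_scale=[100,100,.1]);p=r.x
print(p,np.round(r.fun,1))
for n,q in dict(shaft=[0,-20,50],stopax=[105,-20,50],grip=[0,45-73*.1,94+72.6],pivot=[0,45,94],gedge=[0,-182,24],ghinge=[0,-98,24]).items(): print(n,n2w(p,q).round(1))
E=np.array([[75,-20,50],[-75,-20,50]])
for s in (-10,-15,-20,-26,18): print(s,proj(mt,n2w(p,E+[s,0,0])).round(1).ravel())
for u in ut[:1]: pass
# objects heights approx on z=0
for n,u in dict(wrench=[169,165],bottle=[128,199],tin=[428,235],brush=[385,281],key=[144,263],trayblue=[421,183]).items():
    g=least_squares(lambda q:(proj(mt,[q[0],q[1],0])-u).ravel(),[500,0]);print(n,g.x.round())
E
```

```text
[ 5.87534329e+02 -4.00444906e+01  1.27160341e-01] [-0.7  0.9 -1.7  0.1 -0.9  0.2 -0.1  0.2 -0.6 -0.4  0.2 -0.1 -0.7 -1.
 -0.3 -2.3 -0.7 -0.1 -0.4 -0.3]
shaft [[590.1 -59.9  50. ]]
stopax [[694.2 -46.6  50. ]]
grip [[582.8  -2.6 166.6]]
pivot [[581.8   4.6  94. ]]
gedge [[ 610.6 -220.6   24. ]]
ghinge [[ 600.  -137.3   24. ]]
-10 [281.4 156.4 286.7 203.4]
-15 [281.6 158.  286.8 204.9]
-20 [281.8 159.5 287.  206.5]
-26 [282.  161.4 287.2 208.4]
18 [280.5 147.7 285.7 194.6]
wrench [627. 311.]
bottle [514. 439.]
tin [ 416. -532.]
brush [ 265. -392.]
key [310. 380.]
trayblue [ 585. -509.]
```

```bash
python3 -m jog '[[0,0,-1,0,0,0,1],[0,0,-1,0,0,0,1],[0,0,-1,0,0,0,1],[0,0,-1,0,0,0,1]]' | tail -8
python3 -m jog '[[-0.7,-0.57,0,0,0,0,1],[-0.7,-0.57,0,0,0,0,1],[-0.7,-0.57,0,0,0,0,1],[-0.7,-0.57,0,0,0,0,1],[-0.7,-0.57,0,0,0,0,1],[-0.7,-0.57,0,0,0,0,1],[-0.7,-0.57,0,0,0,0,1],[-0.7,-0.57,0,0,0,0,1],[-0.7,-0.57,0,0,0,0,1],[-0.7,-0.57,0,0,0,0,1],[-0.7,-0.57,0,0,0,0,1],[-0.7,-0.57,0,0,0,0,1],[-0.7,-0.57,0,0,0,0,1],[-0.7,-0.57,0,0,0,0,1],[-0.7,-0.57,0,0,0,0,1],[-0.7,-0.57,0,0,0,0,1],[-0.7,-0.57,0,0,0,0,1],[-0.7,-0.57,0,0,0,0,1],[-0.7,-0.57,0,0,0,0,1],[-0.7,-0.57,0,0,0,0,1]]' | tail -8
python3 -m jog '[[0,0,0,0,0,1,1],[0,0,0,0,0,1,1],[0,0,0,0,0,1,1],[0,0,0,0,0,1,1],[0,0,0,0,0,1,1],[0,0,0,0,0,1,1],[0,0,0,0,0,1,1],[0,0,0,0,0,1,1],[0,0,0,0,0,1,1],[0,0,0,0,0,1,1],[0,0,0,0,0,1,1],[0,0,0,0,0,0,1]]'
python3 - <<'E'
from h import *
from workcell import ctrl,optics
o=ctrl.get_obs();im=optics.get_image("wrist");cv2.imwrite("pics/w1.png",cv2.cvtColor(im,cv2.COLOR_RGB2BGR))
np.save("w1.npy",np.r_[o['ee_pos'],o['orientation']])
print(o['t'],o['ee_pos'],R.from_rotvec(o['orientation']).as_matrix().round(3),o['qpos'])
m=optics.camera_model("wrist");V=wristview(m,o);p=[587.5,-40,.127]
print(proj(m,n2w(p,[[140,110,15],[140,-110,15],[-140,-110,15],[-140,110,15],[105,-20,65],[0,34.4,199.5]]),V).round(1))
E
```

```text
t: 1.7
ee_pos: [179.7, 598.3, 344.3]
orientation: [-0.457, -3.108, 0.0]
ft_force: [-0.5, 0.3, -0.4]
width: 87.9
grasp_force: 0.0
t: 3.7
ee_pos: [585.6, -0.6, 342.8]
orientation: [0.457, 3.108, 0.0]
ft_force: [-0.2, 0.8, 0.1]
width: 87.8
grasp_force: 0.0
t: 4.9
ee_pos: [584.9, 0.8, 342.7]
orientation: [2.077, 2.357, 0.0]
ft_force: [-0.2, 0.2, -0.1]
width: 88.0
grasp_force: 0.0
4.9 [584.88607553   0.77543374 342.70020619] [[-0.126  0.992  0.   ]
 [ 0.992  0.126  0.   ]
 [ 0.     0.    -1.   ]] [-1.90315477e-02  2.21723105e-01  1.54273318e+00  1.72209801e-05
  1.37709890e+00 -1.45214839e-01]
[[362.3 121.4]
 [353.3 243.9]
 [202.7 244. ]
 [193.2 121.5]
 [342.8 205.3]
 [277.1 193.5]]
```

View pics/w1.png

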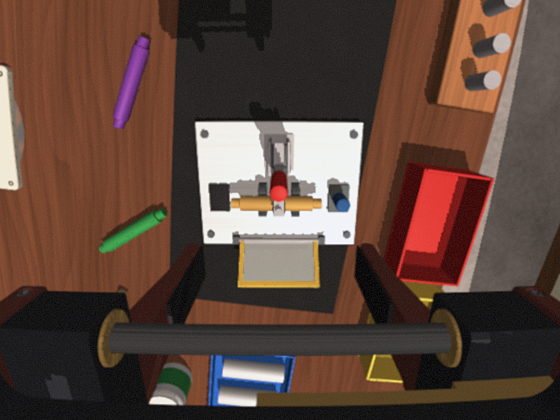

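```bash
python3 - <<'E'
from h import *
from workcell import ctrl,optics
a=np.load("w1.npy");o=dict(ee_pos=a[:3],orientation=a[3:]);m=optics.camera_model("wrist");V=wristview(m,o)
im=cv2.imread("pics/w1.png");hsv=cv2.cvtColor(im,cv2.COLOR_BGR2HSV)
# refine plate corners via edge lines
g=cv2.cvtColor(im,cv2.COLOR_BGR2GRAY).astype(float)
def line(axis,ks,lo,hi,sign):
    pts=[]
    for k in ks:
        s=g[k,lo:hi] if axis=='x' else g[lo:hi,k]
        d=np.diff(s)*sign;i=d.argmax();w=d[max(0,i-1):i+2];c=lo+.5+(np.arange(max(0,i-1),i+2)*w).sum()/w.sum()
        pts.append((c,k) if axis=='x' else (k,c))
    pts=np.array(pts); v=cv2.fitLine(pts.astype(np.float32),cv2.DIST_HUBER,0,.01,.01).ravel();return v
L=line('x',range(130,235,5),185,215,1);Rr=line('x',range(130,235,5),345,372,-1);T=line('y',list(range(210,250,4))+list(range(300,350,4)),112,132,1);B=line('y',list(range(208,228,3))+list(range(330,352,3)),236,252,-1)
def X(a,b):
    A=np.c_[a[:2],-b[:2]];t=np.linalg.solve(A,b[2:]-a[2:]);return a[2:]+t[0]*a[:2]
u=np.array([X(Rr,T),X(Rr,B),X(L,B),X(L,T)]);print(u.round(1))
bl=cv2.inRange(hsv,(100,120,40),(125,255,255))[185:215,330:355];ys,xs=np.nonzero(bl);print('post',xs.min()+330,xs.max()+330,ys.min()+185,ys.max()+185)
br=cv2.inRange(hsv,(10,90,90),(28,255,255))[193:213,222:332];ys,xs=np.nonzero(br);print('shaft',xs.min()+222,xs.max()+222,ys.mean()+193)
rd=cv2.inRange(hsv,(0,150,80),(6,255,255))[160:215,262:295];ys,xs=np.nonzero(rd);print('red',xs.min()+262,xs.max()+262,ys.min()+160,ys.max()+160)
P=np.array([[140,110,15],[140,-110,15],[-140,-110,15],[-140,110,15]],float)
r=least_squares(lambda p:(proj(m,n2w(p,P),V)-u).ravel(),[587.5,-40,.127],x_scale=[100,100,.1]);p=r.x;print(p,r.fun.round(2))
np.save("p.npy",p)
print('pred post',proj(m,n2w(p,[[105,-20,65],[105,-8,65],[105,-32,65]]),V).round(1).ravel(),'handle tip',proj(m,n2w(p,[[0,34.4,199.5]]),V).round(1))
for s in range(-8,9,4):print(s,proj(m,n2w(p,[[75+s,-20,50],[-75+s,-20,50]]),V).round(1).ravel())
for n,q in dict(shaft=[0,-20,50],stopax=[105,-20,50],grip=[0,45-73*.1,94+72.6],gedge=[0,-182,24]).items(): print(n,n2w(p,q).round(1))
E
```

```text
[[363.2 121.6]
 [353.5 244.1]
 [203.2 243.3]
 [194.4 121. ]]
post 333 348 193 210
shaft 231 321 203.01382033563672
red 270 287 171 200
[ 5.88654599e+02 -3.95348237e+01  1.21831391e-01] [ 0.16  0.01  0.18  0.03 -0.17  0.24 -0.18 -0.18]
pred post [343.5 205.4 344.  198.2 343.  212.5] handle tip [[278.3 193.3]]
-8 [318.9 202.7 228.5 202.3]
-4 [321.3 202.7 230.9 202.3]
0 [323.7 202.7 233.3 202.3]
4 [326.1 202.7 235.7 202.3]
8 [328.5 202.7 238.1 202.4]
shaft [[591.1 -59.4  50. ]]
stopax [[695.3 -46.6  50. ]]
grip [[584.1  -2.1 166.6]]
gedge [[ 610.8 -220.2   24. ]]
```

Brass shaft in the V-blocks at wrist (276,203) is the one. The purple bars at (132,82) and elsewhere and the green one at (133,230) are look-alikes, and the crop viewed earlier shows brass in the nest. The blue post is at (343,205), at nest +x, and the handle tip is at (278,193). Now I'll grip the handle.

```bash
python3 -m jog '[[-0.09,-0.03,0.5,0,0,0,1],[0,0,0.8,0,0,0,1],[0,0,0.8,0,0,0,1],[0,0,0.8,0,0,0,1],[0,0,0.8,0,0,0,1],[0,0,0.6,0,0,0,1],[0,0,0.4,0,0,0,1],[0,0,0,0,0,0,1]]'
python3 -m jog '[[0,0,0,0,0,0,0],[0,0,0,0,0,0,0],[0,0,0,0,0,0,0],[0,0,0,0,0,0,0],[0,0,0,0,0,0,0],[0,0,0,0,0,0,0],[0,0,0,0,0,0,0],[0,0,0,0,0,0,0],[0,0,0,0,0,0,0],[0,0,0,0,0,0,0]]'
python3 - <<'E'
import numpy as np
# arc for grip at r=80 lean -0.1+th ; tool x=nest y, tool z=down
th=np.linspace(0,1.1,12);y=45+80*np.sin(th-.1);z=94+80*np.cos(th-.1)
print(np.c_[np.diff(y),-np.diff(z)].round(2)/40)
E
```

```text
t: 5.75
ee_pos: [582.4, -2.9, 152.3]
orientation: [-2.071, -2.358, 0.005]
ft_force: [-0.1, 0.0, -0.2]
width: 87.5
grasp_force: 0.0
t: 6.75
ee_pos: [584.0, -3.0, 154.6]
orientation: [-2.076, -2.358, 0.0]
ft_force: [-0.6, -0.4, 1.2]
width: 20.3
grasp_force: 30.0
[[ 0.19975 -0.01   ]
 [ 0.19975  0.01   ]
 [ 0.19775  0.03   ]
 [ 0.19375  0.0495 ]
 [ 0.18775  0.0685 ]
 [ 0.18     0.087  ]
 [ 0.1705   0.1045 ]
 [ 0.15925  0.121  ]
 [ 0.14625  0.13625]
 [ 0.132    0.15025]
 [ 0.11625  0.1625 ]]
```

```bash
python3 -m jog '[[0.2,0,-0.01,0,0,0,0],[0.2,0,0.01,0,0,0,0],[0.2,0,0.03,0,0,0,0],[0.19,0,0.05,0,0,0,0],[0.19,0,0.07,0,0,0,0],[0,0,0,0,0,0,0]]'
python3 -m jog '[[0.18,0,0.09,0,0,0,0],[0.17,0,0.1,0,0,0,0],[0.16,0,0.12,0,0,0,0],[0.15,0,0.14,0,0,0,0],[0.13,0,0.15,0,0,0,0],[0.1,0,0.13,0,0,0,0],[0,0,0,0,0,0,0],[0,0,0,0,0,0,0]]'
```

```text
t: 7.35
ee_pos: [579.0, 38.8, 149.3]
orientation: [-2.074, -2.358, -0.003]
ft_force: [-3.4, 5.0, 7.3]
width: 20.4
grasp_force: 30.0
t: 8.15
ee_pos: [574.7, 74.3, 120.2]
orientation: [-2.074, -2.357, -0.004]
ft_force: [-3.2, 7.9, 8.0]
width: 20.9
grasp_force: 30.0
```

```bash
python3 -m jog '[[0,0,0,0,0,0,1],[0,0,0,0,0,0,1],[0,0,0,0,0,0,1],[0,0,0,0,0,0,1],[0,0,0,0,0,0,1],[0,0,0,0,0,0,1],[0,0,-0.25,0,0,0,1],[0,0,-0.75,0,0,0,1],[0,0,-0.75,0,0,0,1],[0,0,-0.75,0,0,0,1],[0,0,-0.75,0,0,0,1],[0,0,0,0,0,0,1]]'
python3 -m jog '[[0,0,0,0,0,-1,0],[0,0,0,0,0,-1,0],[0,0,0,0,0,-1,0],[0,0,0,0,0,-1,0],[0,0,0,0,0,-1,0],[0,0,0,0,0,-1,0],[0,0,0,0,0,-1,0],[0,0,0,0,0,-1,0],[0,0,0,0,0,-1,0],[0,0,0,0,0,-1,0],[0,0,0,0,0,-1,0],[0,0,0,0,0,-1,0],[0,0,0,0,0,-1,0],[0,0,0,0,0,-1,0],[0,0,0,0,0,-1,0]]'
python3 -m jog '[[0.5,-0.67,0,0,0,0,0],[0.55,-0.67,0,0,0,0,0],[0.55,-0.67,0,0,0,0,0],[0.55,-0.67,0,0,0,0,0],[0.5,-0.67,0,0,0,0,0],[0,0,0,0,0,0,0],[0,0,0,0,0,0,0]]'
python3 - <<'E'
from h import *
from workcell import ctrl,optics
o=ctrl.get_obs();im=optics.get_image("wrist");s=optics.get_image("scene")
cv2.imwrite("pics/w2.png",cv2.cvtColor(np.hstack([cv2.resize(im,(400,300)),cv2.resize(s[180:330,160:360],(400,300))]),cv2.COLOR_RGB2BGR))
p=np.load("p.npy");T=np.linalg.inv(nestT(p));print('nest tcp',(T[:3,:3]@o['ee_pos']+T[:3,3]).round(1),(T[:3,:3]@R.from_rotvec(o['orientation']).as_matrix()).round(3),o['qpos'].round(2),o['width'])
E
```

```text
t: 9.35
ee_pos: [577.5, 71.5, 254.8]
orientation: [2.072, 2.353, 0.01]
ft_force: [0.4, -0.3, -0.2]
width: 87.7
grasp_force: 0.0
t: 10.85
ee_pos: [574.2, 71.1, 249.0]
orientation: [0.206, -3.134, 0.0]
ft_force: [0.4, 0.0, 0.8]
width: 0.7
grasp_force: 0.0
t: 11.55
ee_pos: [486.2, -75.5, 249.5]
orientation: [-0.197, 3.135, 0.0]
ft_force: [-0.0, 0.4, -0.2]
width: 0.4
grasp_force: 0.0
nest tcp [-106.   -23.3  249.5] [[-1.    -0.003  0.   ]
 [-0.003  1.     0.   ]
 [-0.     0.    -1.   ]] [-0.18  0.15  1.85  0.    1.15 -1.87] 0.358194685259255
```

View pics/w2.png

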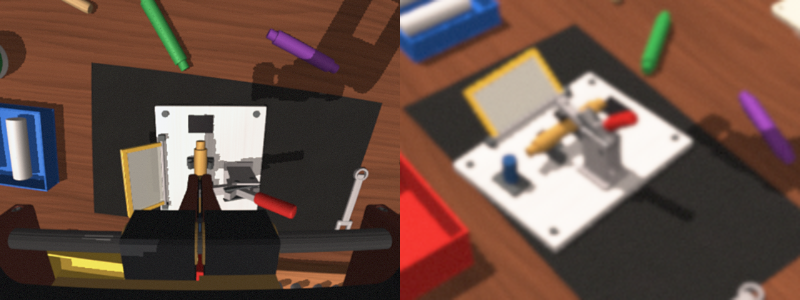

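The handle is open (red, lying back). The fingers are aligned over the shaft's spigot end. Next I descend and push.

```bash
python3 -m jog '[[0,0.08,0.4,0,0,0,0],[0,0,0.8,0,0,0,0],[0,0,0.8,0,0,0,0],[0,0,0.8,0,0,0,0],[0,0,0.8,0,0,0,0],[0,0,0.7,0,0,0,0],[0,0,0.5,0,0,0,0],[0,0,0.3,0,0,0,0],[0,0,0.14,0,0,0,0],[0,0,0,0,0,0,0]]'
python3 -m jog '[[-0.15,0,0,0,0,0,0],[-0.15,0,0,0,0,0,0],[-0.15,0,0,0,0,0,0],[-0.1,0,0,0,0,0,0],[-0.1,0,0,0,0,0,0],[0,0,0,0,0,0,0]]'
```

```text
t: 12.65
ee_pos: [486.2, -71.6, 39.6]
orientation: [0.2, -3.135, -0.0]
ft_force: [-1.3, -0.5, 0.1]
width: 0.5
grasp_force: 0.0
t: 13.25
ee_pos: [512.7, -68.6, 40.0]
orientation: [-0.2, 3.135, -0.0]
ft_force: [-0.0, -0.1, -0.4]
width: 0.4
grasp_force: 0.0
```

```bash
python3 -m jog '[[-0.08,0,0,0,0,0,0],[-0.08,0,0,0,0,0,0],[-0.05,0,0,0,0,0,0],[0,0,0,0,0,0,0]]'
cat > st.py <<'E'
from h import *
from workcell import ctrl
o=ctrl.get_obs();p=np.load("p.npy");T=np.linalg.inv(nestT(p));print('nest tcp',(T[:3,:3]@o['ee_pos']+T[:3,3]).round(1),'f',(T[:3,:3]@o['ft_force']).round(1),o['t'])
E
python3 st.py
```

```text
t: 13.65
ee_pos: [520.6, -67.6, 39.9]
orientation: [-0.2, 3.135, -0.0]
ft_force: [0.6, -0.1, -0.3]
width: 0.9
grasp_force: 0.0
nest tcp [-71.  -19.6  39.9] f [ 0.6 -0.1 -0.3] 13.65
```

```bash
python3 -m jog '[[-0.06,0,0,0,0,0,0],[-0.06,0,0,0,0,0,0],[0,0,0,0,0,0,0]]'; python3 st.py
python3 - <<'E'
from h import *
from workcell import ctrl,optics
im=optics.get_image("wrist");s=optics.get_image("scene");t=optics.get_image("top")
cv2.imwrite("pics/w3.png",cv2.cvtColor(np.hstack([cv2.resize(im,(400,300)),cv2.resize(s[200:300,190:290],(400,300)),]),cv2.COLOR_RGB2BGR))
E
```

```text
t: 13.95
ee_pos: [525.4, -67.0, 39.9]
orientation: [-0.2, 3.135, -0.0]
ft_force: [0.8, -0.3, -0.4]
width: 0.6
grasp_force: 0.0
nest tcp [-66.1 -19.6  39.9] f [ 0.8 -0.4 -0.4] 13.95
```

View pics/w3.png

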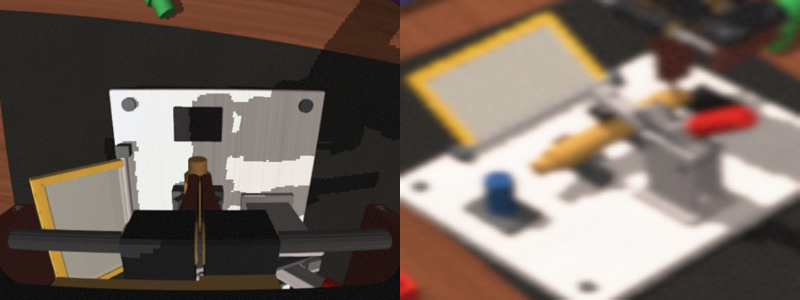

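```bash
python3 - <<'E'
from h import *
from workcell import ctrl,optics
p=np.load("p.npy");m=optics.camera_model("scene");mt=optics.camera_model("top");o=ctrl.get_obs();mw=optics.camera_model("wrist");V=wristview(mw,o)
f=lambda q:((proj(m,q)-[190,200])*[4,3]+[400,0]).round().ravel()
g=lambda q:(proj(mw,q,V)/1.4).round().ravel()
for s in(-4,0,18):
  for q in([s-75,-20,50],[s+75,-20,50]):print(s,q,f(n2w(p,q)),g(n2w(p,q)))
print('tcp',f(o['ee_pos']),g(o['ee_pos']),'80up',f(o['ee_pos']+[0,0,80]))
im=optics.get_image("wrist");s=optics.get_image("scene")
cv2.imwrite("pics/w4.png",cv2.cvtColor(np.hstack([cv2.resize(im[170:320,210:350],(400,428)),cv2.resize(s[205:265,225:285],(400,428),interpolation=2),]),cv2.COLOR_RGB2BGR))
E
```

```text
-4 [-79, -20, 50] [682.  92.] [199. 160.]
-4 [71, -20, 50] [534. 169.] [198. 283.]
0 [-75, -20, 50] [678.  94.] [199. 164.]
0 [75, -20, 50] [529. 171.] [198. 286.]
18 [-57, -20, 50] [661. 103.] [199. 182.]
18 [93, -20, 50] [510. 181.] [198. 297.]
tcp [671. 106.] [199. 168.] 80up [669.  47.]
```

View pics/w4.png

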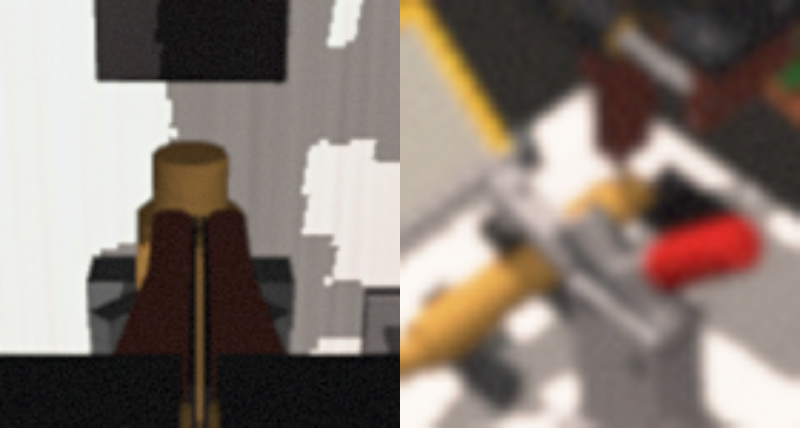

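```bash
python3 - <<'E'
from h import *
from workcell import ctrl,optics
p=np.load("p.npy");m=optics.camera_model("scene");o=ctrl.get_obs();mw=optics.camera_model("wrist");V=wristview(mw,o)
for dz in(0,10,20,30,40):
  for dx in (-10,0,10):
    q=n2w(p,[-66.1+dx,-19.6,39.9+dz]);print(dz,dx,'wrist crop',((proj(mw,q,V)-[210,170])/.35).round().ravel(),'scene crop',((proj(m,q)-[225,205])/[.15,.14]+[400,0]).round().ravel())
print(o['width'],o['qpos'].round(3))
E
```

```text
0 -10 wrist crop [197. 152.] scene crop [633. 204.]
0 0 wrist crop [197. 190.] scene crop [617. 216.]
0 10 wrist crop [197. 228.] scene crop [601. 228.]
10 -10 wrist crop [197. 167.] scene crop [632. 187.]
10 0 wrist crop [197. 207.] scene crop [617. 199.]
10 10 wrist crop [197. 246.] scene crop [601. 211.]
20 -10 wrist crop [197. 183.] scene crop [632. 170.]
20 0 wrist crop [197. 225.] scene crop [616. 182.]
20 10 wrist crop [197. 265.] scene crop [600. 193.]
30 -10 wrist crop [197. 201.] scene crop [631. 153.]
30 0 wrist crop [197. 245.] scene crop [616. 164.]
30 10 wrist crop [197. 287.] scene crop [600. 176.]
40 -10 wrist crop [197. 221.] scene crop [631. 135.]
40 0 wrist crop [197. 267.] scene crop [615. 147.]
40 10 wrist crop [197. 311.] scene crop [599. 159.]
0.38866320204612814 [-0.149  0.5    1.927  0.     0.715 -1.847]
```

```bash
python3 -m jog '[[0.3,0,0,0,0,0,0],[0.4,0,0,0,0,0,0],[0.3,0,0,0,0,0,0],[0,0,0.1,0,0,0,0],[0,0,0.1,0,0,0,0],[0,0,0.1,0,0,0,0],[0,0,0,0,0,0,0]]'; python3 st.py
python3 - <<'E'
from h import *
from workcell import ctrl,optics
im=optics.get_image("wrist");s=optics.get_image("scene")
cv2.imwrite("pics/w5.png",cv2.cvtColor(np.hstack([cv2.resize(im[120:320,185:375],(400,428)),cv2.resize(s[205:265,225:285],(400,428),interpolation=2),]),cv2.COLOR_RGB2BGR))
E
```

```text
t: 14.9
ee_pos: [485.5, -72.0, 27.2]
orientation: [0.2, -3.135, -0.0]
ft_force: [-0.1, -0.3, -0.1]
width: 0.6
grasp_force: 0.0
nest tcp [-106.3  -19.7   27.2] f [-0.1 -0.3 -0.1] 14.9
```

View pics/w5.png

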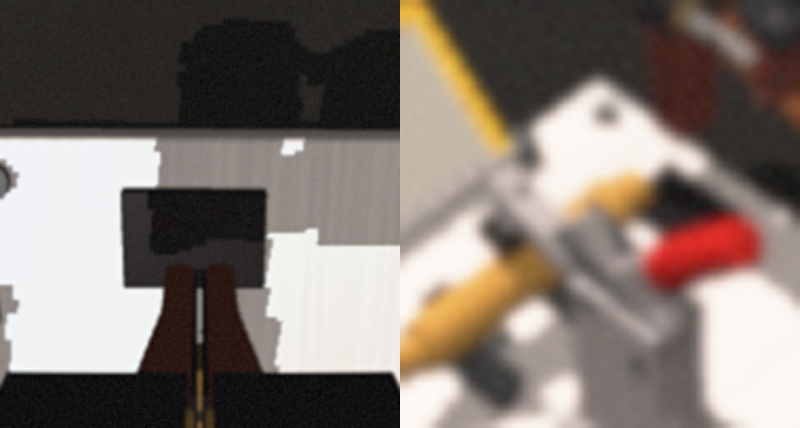

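```bash
python3 - <<'E'
from h import *
from workcell import ctrl,optics
p=np.load("p.npy");m=optics.camera_model("scene");o=ctrl.get_obs();mw=optics.camera_model("wrist");V=wristview(mw,o)
for dz in(0,15,30,40):
  for dx in (-10,0):
    q=n2w(p,[-106.3+dx,-19.6,27.2+dz]);print(dz,dx,'wrist',((proj(mw,q,V)-[185,120])/[190/400,200/428]).round().ravel(),'scene',((proj(m,q)-[225,205])/[.15,.14]+[400,0]).round().ravel())
E
```

```text
0 -10 wrist [198. 219.] scene [694. 179.]
0 0 wrist [198. 247.] scene [679. 191.]
15 -10 wrist [199. 236.] scene [694. 154.]
15 0 wrist [198. 266.] scene [679. 165.]
30 -10 wrist [199. 255.] scene [694. 128.]
30 0 wrist [198. 288.] scene [679. 140.]
40 -10 wrist [199. 270.] scene [694. 111.]
40 0 wrist [199. 304.] scene [678. 123.]
```

Both views put the real fingertips about 30 mm above the reported TCP, so the first push passed over the shaft. I'll probe downward gently while watching the force.

```bash
python3 -m jog '[[0,0,0.1,0,0,0,0],[0,0,0.1,0,0,0,0],[0,0,0,0,0,0,0]]'; python3 st.py;  python3 -m jog '[[0,0,0.07,0,0,0,0],[0,0,0.06,0,0,0,0],[0,0,0,0,0,0,0]]'; python3 st.py
```

```text
t: 15.3
ee_pos: [485.0, -72.0, 19.3]
orientation: [0.2, -3.134, -0.0]
ft_force: [-0.4, -0.8, -0.2]
width: 0.6
grasp_force: 0.0
nest tcp [-106.9  -19.6   19.3] f [-0.5 -0.8 -0.2] 15.3
t: 15.6
ee_pos: [485.1, -72.0, 14.3]
orientation: [0.199, -3.135, -0.0]
ft_force: [-0.8, -0.4, 0.0]
width: -0.1
grasp_force: 0.0
nest tcp [-106.7  -19.6   14.3] f [-0.8 -0.4  0. ] 15.6
```

```bash
python3 -m jog '[[0,0,0.1,0,0,0,0],[-0.15,0,0,0,0,0,0],[-0.15,0,0,0,0,0,0],[-0.15,0,0,0,0,0,0],[-0.1,0,0,0,0,0,0],[0,0,0,0,0,0,0]]'; python3 st.py;  python3 -m jog '[[-0.1,0,0,0,0,0,0],[-0.1,0,0,0,0,0,0],[-0.1,0,0,0,0,0,0],[0,0,0,0,0,0,0]]'; python3 st.py
```

```text
t: 16.2
ee_pos: [505.0, -69.2, 10.3]
orientation: [0.2, -3.13, -0.001]
ft_force: [-7.2, -2.2, 3.6]
width: 0.2
grasp_force: 3.5
nest tcp [-86.6 -19.3  10.3] f [-7.4 -1.4  3.6] 16.2
t: 16.6
ee_pos: [515.2, -67.8, 10.2]
orientation: [0.2, -3.127, -0.001]
ft_force: [-10.7, -4.8, 9.0]
width: 0.7
grasp_force: 6.0
nest tcp [-76.4 -19.2  10.2] f [-11.2  -3.4   9. ] 16.6
```

```bash
python3 -m jog '[[-0.07,0,0,0,0,0,0],[-0.07,0,0,0,0,0,0],[-0.07,0,0,0,0,0,0],[0,0,0,0,0,0,0]]'; python3 st.py; python3 -m jog '[[-0.05,0,0,0,0,0,0],[-0.05,0,0,0,0,0,0],[0,0,0,0,0,0,0]]'; python3 st.py
```

```text
t: 17.0
ee_pos: [521.3, -67.0, 10.1]
orientation: [0.2, -3.123, -0.001]
ft_force: [-17.0, -6.6, 13.2]
width: 0.3
grasp_force: 9.1
nest tcp [-70.2 -19.1  10.1] f [-17.6  -4.5  13.2] 17.0
t: 17.3
ee_pos: [522.8, -66.6, 9.9]
orientation: [0.2, -3.119, -0.002]
ft_force: [-23.7, -9.1, 19.0]
width: 0.8
grasp_force: 12.5
nest tcp [-68.7 -18.9   9.9] f [-24.7  -6.2  19. ] 17.3
```

```bash
python3 -m jog '[[-0.05,0,0,0,0,0,0],[-0.05,0,0,0,0,0,0],[0,0,0,0,0,0,0]]'; python3 st.py; python3 - <<'E'
from h import *
from workcell import ctrl,optics
p=np.load("p.npy");m=optics.camera_model("scene");mt=optics.camera_model("top")
s=optics.get_image("scene");t=optics.get_image("top")
cv2.imwrite("pics/w6.png",cv2.cvtColor(np.hstack([cv2.resize(s[230:290,200:260],(400,400),interpolation=2),cv2.resize(t[130:190,255:315],(400,400),interpolation=2)]),cv2.COLOR_RGB2BGR))
for x in (85,89,93): 
  q=n2w(p,[x,-20,50]);print(x,((proj(m,q)-[200,230])/.15).round(),((proj(mt,q)-[255,130])/.15+[400,0]).round())
E
```

```text
t: 17.6
ee_pos: [522.6, -66.3, 9.7]
orientation: [0.2, -3.111, -0.003]
ft_force: [-34.2, -11.8, 30.0]
width: 0.1
grasp_force: 18.3
nest tcp [-68.8 -18.5   9.7] f [-35.4  -7.6  30. ] 17.6
85 [[131. 193.]] [[572. 132.]]
89 [[124. 198.]] [[571. 124.]]
93 [[117. 203.]] [[570. 116.]]
```

View pics/w6.png

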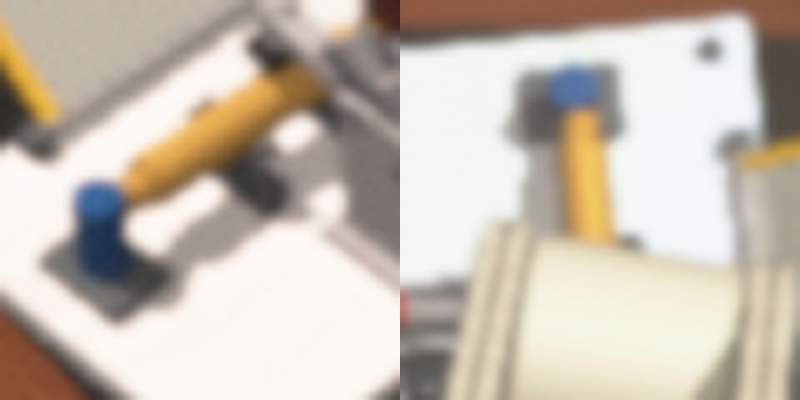

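The shaft end touches the blue post in both views (scene crop (122,190), top crop (575,105)). The stop also shows in force: 35 N with no further motion. I'll retreat and go back to the handle.

```bash
python3 -m jog '[[0.15,0,0,0,0,0,0],[0.25,0,0,0,0,0,0],[0.4,0,0,0,0,0,0],[0.4,0,0,0,0,0,0],[0,0,-0.5,0,0,0,0],[0,0,-0.9,0,0,0,0],[0,0,-0.9,0,0,0,0],[0,0,-0.9,0,0,0,0],[0,0,-0.9,0,0,0,0],[0,0,-0.9,0,0,0,0],[0,0,-0.9,0,0,0,0],[0,0,0,0,0,0,0]]'; python3 st.py
python3 -m jog '[[0,0,0,0,0,1,1],[0,0,0,0,0,1,1],[0,0,0,0,0,1,1],[0,0,0,0,0,1,1],[0,0,0,0,0,1,1],[0,0,0,0,0,1,1],[0,0,0,0,0,1,1],[0,0,0,0,0,1,1],[0,0,0,0,0,1,1],[0,0,0,0,0,1,1],[0,0,0,0,0,1,1],[0,0,0,0,0,1,1],[0,0,0,0,0,1,1],[0,0,0,0,0,1,1],[0,0,0,0,0,1,1],[0,0,0,0,0,0,1]]'; python3 st.py
```

```text
t: 18.9
ee_pos: [491.5, -72.2, 252.0]
orientation: [-0.199, 3.125, -0.004]
ft_force: [-1.3, -1.1, 0.5]
width: 0.4
grasp_force: 0.0
nest tcp [-100.4  -20.6  252. ] f [-1.4 -0.9  0.5] 18.9
t: 20.5
ee_pos: [487.7, -71.6, 246.0]
orientation: [-2.076, -2.357, 0.0]
ft_force: [0.5, -0.2, -0.1]
width: 88.0
grasp_force: 0.0
nest tcp [-104.1  -19.6  246. ] f [ 0.4 -0.2 -0.1] 20.5
```

```bash
python3 -m jog '[[0.66,0.52,0,0,0,0,1],[0.66,0.52,0,0,0,0,1],[0.66,0.52,0,0,0,0,1],[0.66,0.52,0,0,0,0,1],[0.66,0.52,0,0,0,0,1],[0,0,0,0,0,0,1],[0,0,0,0,0,0,1]]'; python3 st.py; python3 - <<'E'
from h import *
from workcell import ctrl,optics
p=np.load("p.npy");o=ctrl.get_obs();mw=optics.camera_model("wrist");V=wristview(mw,o);ms=optics.camera_model("scene")
im=optics.get_image("wrist");s=optics.get_image("scene");cv2.imwrite("pics/w7.png",im[...,::-1])
for n,i in(("w",im),("s",s)):
  h=cv2.cvtColor(i,cv2.COLOR_RGB2HSV);r=cv2.inRange(h,(0,150,70),(6,255,255))|cv2.inRange(h,(175,150,70),(180,255,255))
  c,l,st,ce=cv2.connectedComponentsWithStats(r)
  print(n,[(st[k].tolist(),ce[k].round(1).tolist()) for k in range(1,c) if st[k,4]>60])
for th in(.9,1.0,1.1):
  a=th-.1;q=n2w(p,[[0,45+d*np.sin(a),94+d*np.cos(a)] for d in(40,73,106)]);print(th,proj(mw,q,V).round(1).ravel(),proj(ms,q).round(1).ravel())
print('home ends',proj(mw,n2w(p,[[93,-20,50],[-57,-20,50]]),V).round(1).ravel())
h=cv2.cvtColor(im,cv2.COLOR_RGB2HSV);r=cv2.inRange(h,(10,90,90),(28,255,255));c,l,st,ce=cv2.connectedComponentsWithStats(r);print([st[k].tolist() for k in range(1,c) if st[k,4]>100])
E
```

```text
t: 21.2
ee_pos: [573.9, 72.8, 245.8]
orientation: [-2.071, -2.361, 0.002]
ft_force: [0.0, -0.7, 0.2]
width: 87.9
grasp_force: 0.0
nest tcp [ -1.  113.2 245.8] f [-0.1 -0.7  0.2] 21.2
w [([270, 189, 22, 45, 826], [280.1, 210.6]), ([408, 218, 121, 93, 4136], [466.6, 255.9])]
s [([262, 235, 16, 10, 104], [269.4, 239.4]), ([119, 252, 79, 84, 3815], [158.0, 293.2]), ([384, 300, 16, 15, 186], [391.2, 307.3])]
0.9 [280.1 226.6 280.3 212.9 280.6 196.3] [263.7 242.1 269.8 240.3 276.1 238.5]
1.0 [280.1 223.5 280.4 206.8 280.7 187. ] [264.4 243.3 271.  242.6 278.  241.9]
1.1 [280.1 220.6 280.4 201.3 280.7 178.8] [265.  244.6 272.2 245.  279.7 245.4]
home ends [344.2 270.6 239.6 269.8]
[[0, 0, 161, 291, 12456], [374, 0, 186, 271, 13814], [463, 18, 17, 26, 119], [0, 69, 41, 40, 300], [436, 130, 16, 26, 119], [466, 183, 18, 23, 142], [0, 186, 48, 100, 1288], [497, 205, 15, 25, 116], [52, 207, 23, 28, 118], [240, 261, 33, 19, 478], [286, 263, 60, 18, 870], [127, 271, 30, 28, 103], [0, 280, 16, 19, 107], [234, 307, 7, 18, 102], [98, 313, 20, 54, 334], [451, 316, 11, 51, 216], [232, 355, 94, 9, 797], [247, 355, 129, 40, 1177], [150, 365, 35, 39, 327], [220, 367, 34, 26, 215], [182, 372, 39, 33, 303]]
```

```bash
python3 - <<'E'
from h import *
from workcell import ctrl,optics
mw=optics.camera_model("wrist");V=np.linalg.inv(np.array(mw['hand_eye']))
for z in(0,-15,-30,-45):
  for x in(10,0,-10):print(z,x,proj(mw,[[x,-44,z],[x,44,z],[x,57,z]],V).round().ravel())
im=cv2.imread("pics/w7.png");cv2.imwrite("pics/w7c.png",cv2.resize(im[180:330,120:420],(800,400)))
E
```

```text
0 10 [215. 223. 343. 223. 362. 223.]
0 0 [216. 236. 342. 236. 361. 236.]
0 -10 [217. 249. 342. 249. 360. 249.]
-15 10 [211. 231. 348. 231. 368. 231.]
-15 0 [212. 245. 347. 245. 367. 245.]
-15 -10 [213. 259. 346. 259. 365. 259.]
-30 10 [206. 240. 353. 240. 375. 240.]
-30 0 [207. 255. 352. 255. 373. 255.]
-30 -10 [208. 270. 351. 270. 372. 270.]
-45 10 [199. 251. 359. 251. 383. 250.]
-45 0 [201. 267. 358. 267. 381. 267.]
-45 -10 [202. 282. 356. 282. 379. 282.]
```

View pics/w7c.png

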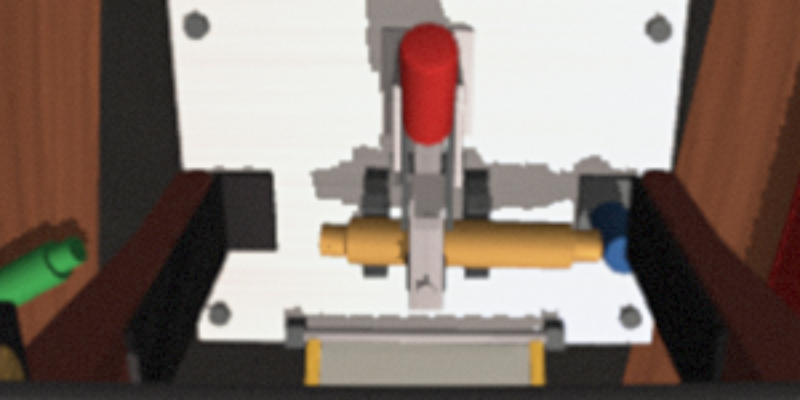

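Shaft home is confirmed. However, the fingertip offset (about 33 mm) meant I gripped only the very end of the handle, and it measures about 0.88–0.95 rad, which is uncertain against the 0.9 limit. Opening it further now, with the shaft home, could break the step order. So I'll first draw the shaft back by its spigot, then open fully, push home again and lock.

```bash
python3 -m jog '[[0,0,0,0,0,-1,0.5],[0,0,0,0,0,-1,0.5],[0,0,0,0,0,-1,0.5],[0,0,0,0,0,-1,0.5],[0,0,0,0,0,-1,0.5],[0,0,0,0,0,-1,0.5],[0,0,0,0,0,-1,0.5],[0,0,0,0,0,-1,0.5],[0,0,0,0,0,-1,0.5],[0,0,0,0,0,-1,0.5],[0,0,0,0,0,-1,0.5],[0,0,0,0,0,-1,0.5],[0,0,0,0,0,-1,0.5],[0,0,0,0,0,-1,0.5],[0,0,0,0,0,-1,0.5]]' >/dev/null
python3 -m jog '[[0.32,-0.83,0,0,0,0,0.5],[0.32,-0.83,0,0,0,0,0.5],[0.32,-0.83,0,0,0,0,0.5],[0.32,-0.83,0,0,0,0,0.5],[0,0,0,0,0,0,0.5],[0,0,0,0,0,0,0.5]]'; python3 st.py
```

```text
t: 23.4
ee_pos: [539.6, -67.0, 246.9]
orientation: [-0.195, 3.135, 0.0]
ft_force: [-0.6, 0.8, -0.1]
width: 44.2
grasp_force: 0.0
nest tcp [-52.  -21.3 246.9] f [-0.5  0.9 -0.1] 23.4
```

```bash
python3 -m jog '[[0.05,0.03,0.4,0,0,0,0.5],[0,0,0.8,0,0,0,0.5],[0,0,0.8,0,0,0,0.5],[0,0,0.8,0,0,0,0.5],[0,0,0.8,0,0,0,0.5],[0,0,0.8,0,0,0,0.5],[0,0,0.7,0,0,0,0.5],[0,0,0.5,0,0,0,0.5],[0,0,0.3,0,0,0,0.5],[0,0,0.1,0,0,0,0.5],[0,0,0,0,0,0,0.5]]'; python3 st.py
python3 -m jog '[[0,0,0,0,0,0,0],[0,0,0,0,0,0,0],[0,0,0,0,0,0,0],[0,0,0,0,0,0,0],[0,0,0,0,0,0,0],[0,0,0,0,0,0,0]]'; python3 st.py
```

```text
t: 24.5
ee_pos: [538.2, -64.6, 6.7]
orientation: [0.2, -3.135, -0.0]
ft_force: [0.6, -0.3, -0.6]
width: 44.0
grasp_force: 0.0
nest tcp [-53.1 -18.7   6.7] f [ 0.5 -0.4 -0.6] 24.5
t: 25.1
ee_pos: [538.6, -67.0, 7.7]
orientation: [-0.2, 3.134, -0.004]
ft_force: [-2.1, -12.2, 5.3]
width: 17.1
grasp_force: 40.4
nest tcp [-53.  -21.2   7.7] f [ -3.6 -11.8   5.3] 25.1
```

```bash
python3 -m jog '[[0.1,-0.04,0,0,0,0,0],[0.1,0,0,0,0,0,0],[0.1,0,0,0,0,0,0],[0.1,0,0,0,0,0,0],[0,0,0,0,0,0,0]]'; python3 st.py
python3 -m jog '[[0,0,0,0,0,0,0.5],[0,0,0,0,0,0,0.5],[0,0,0,0,0,0,0.5],[0,0,0,0,0,0,0.5],[0,0,-0.3,0,0,0,0.5],[0,0,-0.9,0,0,0,0.5],[0,0,-0.9,0,0,0,0.5],[0,0,-0.9,0,0,0,0.5],[0,0,-0.9,0,0,0,0.5],[0,0,-0.9,0,0,0,0.5],[0,0,-0.9,0,0,0,0.5],[0,0,-0.3,0,0,0,0.5],[0,0,0,0,0,0,0.5]]' >/dev/null
python3 -m jog '[[0,0,0,0,0,1,0.6],[0,0,0,0,0,1,0.6],[0,0,0,0,0,1,0.6],[0,0,0,0,0,1,0.6],[0,0,0,0,0,1,0.6],[0,0,0,0,0,1,0.6],[0,0,0,0,0,1,0.6],[0,0,0,0,0,1,0.6],[0,0,0,0,0,1,0.6],[0,0,0,0,0,1,0.6],[0,0,0,0,0,1,0.6],[0,0,0,0,0,1,0.6],[0,0,0,0,0,1,0.6],[0,0,0,0,0,1,0.6],[0,0,0,0,0,1,0.6],[0,0,0,0,0,0,0.6]]'; python3 st.py
```

```text
t: 25.6
ee_pos: [524.3, -69.1, 7.6]
orientation: [-0.199, 3.131, -0.002]
ft_force: [3.1, -2.7, 1.7]
width: 16.9
grasp_force: 37.5
nest tcp [-67.5 -21.5   7.6] f [ 2.8 -3.1  1.7] 25.6
t: 28.5
ee_pos: [521.0, -68.3, 244.5]
orientation: [-2.075, -2.355, 0.003]
ft_force: [-0.6, 1.0, 0.4]
width: 53.0
grasp_force: 0.0
nest tcp [-70.6 -20.4 244.5] f [-0.5  1.1  0.4] 28.5
```

```bash
python3 -m jog '[[0.75,0.44,0,0,0,0,0.6],[0.75,0.44,0,0,0,0,0.6],[0.75,0.44,0,0,0,0,0.6],[0.75,0.44,0,0,0,0,0.6],[0,0,0,0,0,0,0.6],[0,0,0.6,0,0,0,0.6],[0,0,0.8,0,0,0,0.6],[0,0,0.8,0,0,0,0.6],[0,0,0.8,0,0,0,0.6],[0,0,0.5,0,0,0,0.6],[0,0,0.28,0,0,0,0.6],[0,0,0,0,0,0,0.6]]'; python3 st.py
python3 -m jog '[[0,0,0,0,0,0,0],[0,0,0,0,0,0,0],[0,0,0,0,0,0,0],[0,0,0,0,0,0,0],[0,0,0,0,0,0,0],[0,0,0,0,0,0,0]]'; python3 st.py
python3 -m jog '[[0.06,0,0.07,0,0,0,0],[0.06,0,0.07,0,0,0,0],[0.06,0,0.08,0,0,0,0],[0.06,0,0.09,0,0,0,0],[0,0,0,0,0,0,0],[0,0,0,0,0,0,0]]'; python3 st.py
```

```text
t: 29.7
ee_pos: [575.2, 58.8, 93.5]
orientation: [-2.073, -2.357, 0.005]
ft_force: [0.5, 0.5, 0.0]
width: 52.7
grasp_force: 0.0
nest tcp [-1.4 99.2 93.5] f [0.6 0.4 0. ] 29.7
t: 30.3
ee_pos: [576.4, 59.6, 96.0]
orientation: [-2.075, -2.357, 0.001]
ft_force: [-4.9, 1.2, 5.9]
width: 21.6
grasp_force: 30.0
nest tcp [-0.1 99.9 96. ] f [-4.7  1.8  5.9] 30.3
t: 30.9
ee_pos: [575.2, 69.4, 83.4]
orientation: [-2.075, -2.357, 0.0]
ft_force: [-5.1, 3.8, 5.1]
width: 21.7
grasp_force: 30.0
nest tcp [-1.000e-01  1.098e+02  8.340e+01] f [-4.6  4.4  5.1] 30.9
```

```bash
python3 -m jog '[[0.05,0,0.08,0,0,0,0],[0.05,0,0.08,0,0,0,0],[0,0,0,0,0,0,0],[0,0,0,0,0,0,0]]'; python3 st.py
python3 - <<'E'
from h import *
from workcell import ctrl,optics
p=np.load("p.npy");ms=optics.camera_model("scene");s=optics.get_image("scene")
cv2.imwrite("pics/s8.png",s[...,::-1])
h=cv2.cvtColor(s,cv2.COLOR_RGB2HSV);r=cv2.inRange(h,(0,150,70),(6,255,255))|cv2.inRange(h,(175,150,70),(180,255,255))
c,l,st,ce=cv2.connectedComponentsWithStats(r);print([(st[k].tolist(),ce[k].round(1).tolist()) for k in range(1,c) if st[k,4]>20])
E
```

```text
t: 31.3
ee_pos: [575.2, 71.5, 80.1]
orientation: [2.075, 2.357, -0.002]
ft_force: [-15.4, -7.5, 33.9]
width: 21.5
grasp_force: 30.0
nest tcp [1.000e-01 1.119e+02 8.010e+01] f [-16.2  -5.6  33.9] 31.3
[([271, 241, 10, 7, 56], [276.1, 244.1]), ([262, 242, 7, 6, 32], [265.2, 244.6]), ([119, 252, 79, 84, 3811], [158.0, 293.2]), ([384, 300, 16, 15, 190], [391.4, 307.2])]
```

```bash
python3 -m jog '[[-0.07,0,-0.1,0,0,0,0],[0,0,0,0,0,0,1],[0,0,0,0,0,0,1],[0,0,0,0,0,0,1],[0,0,0,0,0,0,1],[0,0,0,0,0,0,1],[0,0,-0.5,0,0,0,1],[0,0,-0.9,0,0,0,1],[0,0,-0.9,0,0,0,1],[0,0,-0.9,0,0,0,1],[0,0,-0.9,0,0,0,1]]'>/dev/null
python3 -m jog '[[0,0,0,0,0,-1,0],[0,0,0,0,0,-1,0],[0,0,0,0,0,-1,0],[0,0,0,0,0,-1,0],[0,0,0,0,0,-1,0],[0,0,0,0,0,-1,0],[0,0,0,0,0,-1,0],[0,0,0,0,0,-1,0],[0,0,0,0,0,-1,0],[0,0,0,0,0,-1,0],[0,0,0,0,0,-1,0],[0,0,0,0,0,-1,0],[0,0,0,0,0,-1,0],[0,0,0,0,0,-1,0],[0,0,0,0,0,-1,0]]'>/dev/null
python3 -m jog '[[0.53,-0.65,0,0,0,0,0],[0.53,-0.65,0,0,0,0,0],[0.53,-0.65,0,0,0,0,0],[0.53,-0.65,0,0,0,0,0],[0.53,-0.65,0,0,0,0,0],[0,0,0,0,0,0,0],[0,0,0,0,0,0,0]]'; python3 st.py
```

```text
t: 34.65
ee_pos: [487.1, -72.6, 244.8]
orientation: [-0.197, 3.135, 0.0]
ft_force: [-0.0, -0.3, 0.3]
width: 0.5
grasp_force: 0.0
nest tcp [-104.9  -20.4  244.8] f [-0.1 -0.2  0.3] 34.65
```

```bash
python3 -m jog '[[0,0,0.4,0,0,0,0],[0,0,0.8,0,0,0,0],[0,0,0.8,0,0,0,0],[0,0,0.8,0,0,0,0],[0,0,0.8,0,0,0,0],[0,0,0.8,0,0,0,0],[0,0,0.7,0,0,0,0],[0,0,0.4,0,0,0,0],[0,0,0.25,0,0,0,0],[0,0,0.12,0,0,0,0],[0,0,0,0,0,0,0]]'>/dev/null; python3 st.py
python3 -m jog '[[-0.15,0,0,0,0,0,0],[-0.15,0,0,0,0,0,0],[-0.15,0,0,0,0,0,0],[-0.15,0,0,0,0,0,0],[-0.1,0,0,0,0,0,0],[-0.1,0,0,0,0,0,0],[0,0,0,0,0,0,0]]'>/dev/null; python3 st.py
python3 -m jog '[[-0.07,0,0,0,0,0,0],[-0.07,0,0,0,0,0,0],[0,0,0,0,0,0,0]]'>/dev/null; python3 st.py
```

```text
nest tcp [-104.5  -19.7    9.7] f [-0.3  0.8 -0.2] 35.75
nest tcp [-77.5 -19.4   9.4] f [-13.6  -1.9  10.3] 36.45
nest tcp [-73.7 -19.3   9.3] f [-17.2  -3.8  14.3] 36.75
```

```bash
python3 -m jog '[[-0.07,0,0,0,0,0,0],[-0.07,0,0,0,0,0,0],[-0.07,0,0,0,0,0,0],[0,0,0,0,0,0,0]]'>/dev/null; python3 st.py
python3 -m jog '[[-0.05,0,0,0,0,0,0],[-0.04,0,0,0,0,0,0],[0,0,0,0,0,0,0]]'>/dev/null; python3 st.py
```

```text
nest tcp [-68.8 -19.    9. ] f [-27.4  -5.2  22. ] 37.15
nest tcp [-68.9 -18.9   9. ] f [-37.2  -7.5  31.9] 37.45
```

```bash
python3 -m jog '[[0.15,0,0,0,0,0,0],[0.25,0,0,0,0,0,0],[0.4,0,0,0,0,0,0],[0.4,0,0,0,0,0,0],[0,0,-0.5,0,0,0,0],[0,0,-0.9,0,0,0,0],[0,0,-0.9,0,0,0,0],[0,0,-0.9,0,0,0,0],[0,0,-0.9,0,0,0,0],[0,0,-0.9,0,0,0,0],[0,0,-0.9,0,0,0,0],[0,0,0,0,0,0,0]]'>/dev/null
python3 -m jog '[[0,0,0,0,0,1,0.6],[0,0,0,0,0,1,0.6],[0,0,0,0,0,1,0.6],[0,0,0,0,0,1,0.6],[0,0,0,0,0,1,0.6],[0,0,0,0,0,1,0.6],[0,0,0,0,0,1,0.6],[0,0,0,0,0,1,0.6],[0,0,0,0,0,1,0.6],[0,0,0,0,0,1,0.6],[0,0,0,0,0,1,0.6],[0,0,0,0,0,1,0.6],[0,0,0,0,0,1,0.6],[0,0,0,0,0,1,0.6],[0,0,0,0,0,1,0.6],[0,0,0,0,0,0,0.6]]'>/dev/null
python3 -m jog '[[0.64,0.52,0,0,0,0,0.6],[0.64,0.52,0,0,0,0,0.6],[0.64,0.52,0,0,0,0,0.6],[0.64,0.52,0,0,0,0,0.6],[0.64,0.52,0,0,0,0,0.6],[0,0,0,0,0,0,0.6],[0,0,0,0,0,0,0.6]]'>/dev/null; python3 st.py; python3 - <<'E'
from h import *
from workcell import ctrl,optics
p=np.load("p.npy");o=ctrl.get_obs();mw=optics.camera_model("wrist");V=wristview(mw,o)
im=optics.get_image("wrist");cv2.imwrite("pics/w9.png",im[...,::-1])
h=cv2.cvtColor(im,cv2.COLOR_RGB2HSV);r=cv2.inRange(h,(10,90,90),(28,255,255));c,l,st,ce=cv2.connectedComponentsWithStats(r);print([st[k].tolist() for k in range(1,c) if st[k,4]>300 and 220<st[k,0]<350])
print('home ends',proj(mw,n2w(p,[[93,-20,50],[-57,-20,50]]),V).round(1).ravel())
r=cv2.inRange(h,(0,150,70),(6,255,255));c,l,st,ce=cv2.connectedComponentsWithStats(r);print([(st[k].tolist(),ce[k].round(1)) for k in range(1,c) if st[k,4]>300])
for th in (.9,1,1.1): print(th,proj(mw,n2w(p,[0,45+73*np.sin(th-.1),94+73*np.cos(th-.1)]),V))
a=np.linspace(.97,-.13,12);y=45+75*np.sin(a);z=94+75*np.cos(a);print(np.c_[np.diff(y),-np.diff(z)].round(1)/40)
E
```

```text
nest tcp [-2.000e-01  1.088e+02  2.451e+02] f [-1.1  0.1  0.5] 40.95
[[239, 259, 34, 19, 492], [286, 261, 40, 19, 640], [231, 355, 95, 8, 669], [250, 370, 107, 26, 611]]
home ends [344.  268.1 238.9 267.3]
[([270, 171, 21, 54, 954], array([279.6, 197.2])), ([427, 216, 103, 105, 4076], array([470.1, 256.5]))]
0.9 [[279.63015704 208.93264278]]
1 [[279.67490473 202.87142483]]
1.1 [[279.71357899 197.36928121]]
[[-0.1125 -0.15  ]
 [-0.1275 -0.1375]
 [-0.14   -0.1225]
 [-0.1525 -0.11  ]
 [-0.1625 -0.0925]
 [-0.17   -0.0775]
 [-0.1775 -0.06  ]
 [-0.1825 -0.04  ]
 [-0.185  -0.0225]
 [-0.1875 -0.0025]
 [-0.1875  0.015 ]]
```

Handle reads 1.1 and the shaft end is at its home pixel. I'll grip the handle and swing it shut.

```bash
python3 -m jog '[[0,0,0.6,0,0,0,0.6],[0,0,0.9,0,0,0,0.6],[0,0,0.9,0,0,0,0.6],[0,0,0.8,0,0,0,0.6],[0,0,0.5,0,0,0,0.6],[0,0,0.34,0,0,0,0.6],[0,0,0,0,0,0,0],[0,0,0,0,0,0,0],[0,0,0,0,0,0,0],[0,0,0,0,0,0,0],[0,0,0,0,0,0,0],[0,0,0,0,0,0,0]]'; python3 st.py
python3 -m jog '[[-0.11,0,-0.16,0,0,0,0],[-0.12,0,-0.14,0,0,0,0],[-0.14,0,-0.12,0,0,0,0],[-0.15,0,-0.11,0,0,0,0],[-0.16,0,-0.09,0,0,0,0],[-0.17,0,-0.08,0,0,0,0],[-0.18,0,-0.06,0,0,0,0],[0,0,0,0,0,0,0]]'>/dev/null; python3 st.py
```

```text
t: 42.2
ee_pos: [575.4, 68.3, 85.0]
orientation: [-2.076, -2.358, -0.0]
ft_force: [-3.2, 1.1, 5.1]
width: 21.1
grasp_force: 30.0
nest tcp [-1.000e-01  1.086e+02  8.500e+01] f [-3.1  1.5  5.1] 42.2
nest tcp [-1.000e-01  6.690e+01  1.152e+02] f [-1.3  5.2 -3. ] 43.0
```

```bash
python3 -m jog '[[-0.18,0,-0.04,0,0,0,0],[-0.19,0,-0.02,0,0,0,0],[-0.19,0,0,0,0,0,0],[-0.15,0,0.01,0,0,0,0],[0,0,0,0,0,0,0]]'>/dev/null; python3 st.py
```

```text
nest tcp [  1.2  37.4 117.5] f [0.4 0.  0.2] 43.5
```

```bash
python3 -m jog '[[-0.06,0,0,0,0,0,0],[-0.06,0,0,0,0,0,0],[0,0,0,0,0,0,0]]'>/dev/null; python3 st.py
```

```text
nest tcp [  0.6  33.7 116.8] f [-0.4  0.6  0.6] 43.8
```

```bash
python3 - <<'E'
from h import *
from workcell import ctrl,optics
p=np.load("p.npy");o=ctrl.get_obs();print(o['width'],o['grasp_force'])
s=optics.get_image("scene");w=optics.get_image("wrist");cv2.imwrite("pics/s10.png",np.hstack([cv2.resize(s[190:270,210:290],(400,400),interpolation=2),cv2.resize(w[120:330,175:385],(400,400))])[...,::-1])
E
```

```text
0.6951062937476246 0.0
```

View pics/s10.png

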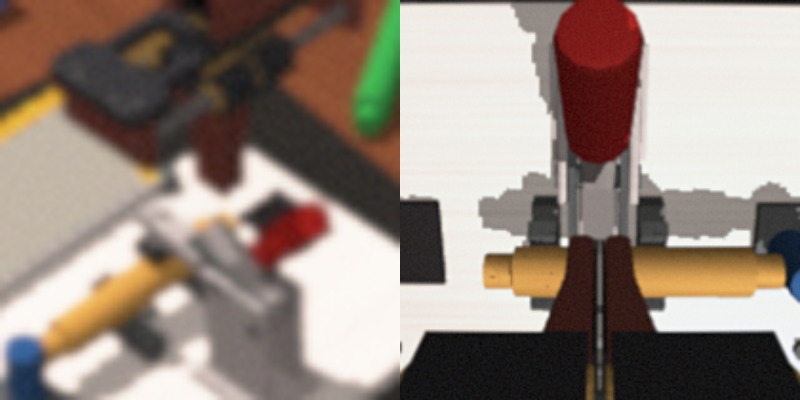

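```bash
python3 -m jog '[[0,0,-0.5,0,0,0,0],[0,0,-0.9,0,0,0,0],[0,0,-0.9,0,0,0,0],[0,0,-0.7,0,0,0,0],[0.6,0,0,0,0,0,0],[0.9,0,0,0,0,0,0],[0.9,0,0,0,0,0,0],[0.9,0,0,0,0,0,0],[0,0,0,0,0,0,0],[0,0,0,0,0,0,0]]'>/dev/null; python3 st.py
python3 - <<'E'
from h import *
from workcell import ctrl,optics
p=np.load("p.npy");o=ctrl.get_obs();mw=optics.camera_model("wrist");V=wristview(mw,o)
im=optics.get_image("wrist");h=cv2.cvtColor(im,cv2.COLOR_RGB2HSV)
r=cv2.inRange(h,(0,150,50),(6,255,255))|cv2.inRange(h,(175,150,50),(180,255,255));c,l,st,ce=cv2.connectedComponentsWithStats(r);print([(st[k].tolist(),ce[k].round(1)) for k in range(1,c) if st[k,4]>100])
for th in (.5,.7,.8,.9,1,1.1): print(th,proj(mw,n2w(p,[[0,45+d*np.sin(th-.1),94+d*np.cos(th-.1)] for d in(40,73,106)]),V).round().ravel())
r=cv2.inRange(h,(10,90,90),(28,255,255));c,l,st,ce=cv2.connectedComponentsWithStats(r);print([st[k].tolist() for k in range(1,c) if st[k,4]>200 and 200<st[k,0]<350])
print('home ends',proj(mw,n2w(p,[[93,-20,50],[-57,-20,50]]),V).round(1).ravel())
E
```

```text
nest tcp [ -0.4 166.6 236.6] f [-0.2  0.7  0.5] 44.9
[([402, 252, 121, 72, 6330], array([459.2, 289.9])), ([394, 351, 101, 38, 2770], array([444.9, 368.6]))]
0.5 [279. 287. 279. 292. 279. 299.]
0.7 [279. 280. 279. 278. 279. 275.]
0.8 [279. 277. 279. 271. 279. 264.]
0.9 [279. 273. 279. 264. 279. 253.]
1 [279. 270. 279. 257. 280. 243.]
1.1 [279. 267. 279. 251. 280. 234.]
[[287, 0, 45, 31, 493], [331, 0, 54, 37, 883], [272, 313, 5, 58, 213]]
home ends [342.2 305.9 239.7 305.4]
```

```bash
python3 -m jog '[[0,0,0.6,0,0,0,0],[0,0,0.8,0,0,0,0],[0,0,0.8,0,0,0,0],[0,0,0.7,0,0,0,0],[0,0,0.39,0,0,0,0],[0,0,0,0,0,0,0]]'>/dev/null; python3 st.py
python3 -m jog '[[-0.2,0,0,0,0,0,0],[-0.2,0,0,0,0,0,0],[-0.2,0,0,0,0,0,0],[-0.2,0,0,0,0,0,0],[-0.2,0,0,0,0,0,0],[0,0,0,0,0,0,0]]'>/dev/null; python3 st.py
```

```text
nest tcp [ -2.1 164.4 102.6] f [ 0.1 -0.5  0.2] 45.55
nest tcp [  0.4 125.3 105.7] f [-0.   1.4  0.6] 46.15
```

```bash
python3 -m jog '[[-0.2,0,0,0,0,0,0],[-0.2,0,0,0,0,0,0],[-0.2,0,0,0,0,0,0],[-0.2,0,0,0,0,0,0],[-0.2,0,0,0,0,0,0],[0,0,0,0,0,0,0]]'>/dev/null; python3 st.py
```

```text
nest tcp [  0.5  85.8 105.4] f [-0.6  1.1  0.4] 46.75
```

```bash
python3 -m jog '[[-0.15,0,0,0,0,0,0],[-0.15,0,0,0,0,0,0],[0,0,0,0,0,0,0]]'>/dev/null; python3 st.py
cat > red.py <<'E'
from h import *
from workcell import ctrl,optics
p=np.load("p.npy");m=optics.camera_model("scene")
s=optics.get_image("scene");h=cv2.cvtColor(s,cv2.COLOR_RGB2HSV)
r=cv2.inRange(h,(0,150,50),(6,255,255))|cv2.inRange(h,(175,150,50),(180,255,255));r[:,:200]=0;r[290:]=0;c,l,st,ce=cv2.connectedComponentsWithStats(r);print([(st[k].tolist(),ce[k].round(1)) for k in range(1,c) if st[k,4]>15])
for th in (0,.1,.2,.3,.6,.9): print(th,proj(m,n2w(p,[[0,45+d*np.sin(th-.1),94+d*np.cos(th-.1)] for d in(40,73,106)])).round(1).ravel())
E
python3 red.py
```

```text
nest tcp [1.000e-01 7.320e+01 1.049e+02] f [-0.5  0.4 -0.1] 47.05
[([255, 226, 9, 10, 57], array([257.9, 230.7]))]
0 [255.3 233.3 254.2 224.  253.  214.5]
0.1 [256.3 233.9 256.  225.2 255.8 216.2]
0.2 [257.3 234.7 257.9 226.5 258.6 218.2]
0.3 [258.3 235.5 259.8 228.1 261.3 220.4]
0.6 [261.2 238.5 265.2 233.7 269.3 228.7]
0.9 [263.7 242.1 269.8 240.3 276.1 238.5]
```

```bash
python3 -m jog '[[-0.1,0,0,0,0,0,0],[-0.1,0,0,0,0,0,0],[0,0,0,0,0,0,0]]'>/dev/null; python3 st.py
python3 -m jog '[[-0.07,0,0,0,0,0,0],[-0.07,0,0,0,0,0,0],[0,0,0,0,0,0,0]]'>/dev/null; python3 st.py
```

```text
nest tcp [  0.2  65.5 104.9] f [-0.7 -0.1 -0.6] 47.4
nest tcp [  0.3  60.4 105.1] f [-0.7  1.3 -0.5] 47.7
```

```bash
python3 -m jog '[[-0.07,0,0,0,0,0,0],[-0.07,0,0,0,0,0,0],[0,0,0,0,0,0,0]]'>/dev/null; python3 st.py; python3 red.py|head -1
```

```text
nest tcp [  0.3  59.6 105.1] f [ 0.7 23.6  0.3] 48.0
[([252, 223, 11, 12, 63], array([255.6, 227.9]))]
```

Handle hit its end stop (23 N, no motion). I'll back off, rise, check it, and move to the guard side.

```bash
python3 -m jog '[[0.2,0,0,0,0,0,0],[0.4,0,-0.3,0,0,0,0],[0,0,-0.9,0,0,0,0],[0,0,-0.9,0,0,0,0],[0,0,-0.9,0,0,0,0],[0,0,-0.6,0,0,0,0],[-0.5,0,0,0,0,0,0],[-0.9,0,0,0,0,0,0],[-0.9,0,0,0,0,0,0],[-0.9,0,0,0,0,0,0],[-0.9,0,0,0,0,0,0],[-0.9,0,0,0,0,0,0],[-0.9,0,0,0,0,0,0],[-0.9,0,0,0,0,0,0],[-0.9,0,0,0,0,0,0]]'>/dev/null; python3 st.py; python3 red.py
python3 - <<'E'
from h import *
from workcell import ctrl,optics
p=np.load("p.npy");m=optics.camera_model("top");t=optics.get_image("top");cv2.imwrite("pics/t11.png",t[...,::-1]);h=cv2.cvtColor(t,cv2.COLOR_RGB2HSV)
r=cv2.inRange(h,(0,150,50),(6,255,255))[120:240,240:330];ys,xs=np.nonzero(r);print('top red',xs.mean()+240 if len(xs) else 0,ys.mean()+120 if len(ys) else 0,len(xs), proj(m,n2w(p,[[0,34.4,199.5],[0,55.5,199.5]])).round(1))
E
```

```text
nest tcp [   1.8 -230.3  250.2] f [ 0.5 -0.1  0.2] 49.55
[([249, 212, 10, 23, 138], array([254. , 221.8]))]
0 [255.3 233.3 254.2 224.  253.  214.5]
0.1 [256.3 233.9 256.  225.2 255.8 216.2]
0.2 [257.3 234.7 257.9 226.5 258.6 218.2]
0.3 [258.3 235.5 259.8 228.1 261.3 220.4]
0.6 [261.2 238.5 265.2 233.7 269.3 228.7]
0.9 [263.7 242.1 269.8 240.3 276.1 238.5]
top red 265.6190476190476 172.0 21 [[265.7 171.4]
 [258.4 172.2]]
```

Handle measures 0 in both views, so it is locked. Now the guard: tilt 45°, then descend outside the edge.

```bash
python3 -m jog '[[0,0,0,0,1,0,0],[0,0,0,0,1,0,0],[0,0,0,0,1,0,0],[0,0,0,0,1,0,0],[0,0,0,0,1,0,0],[0,0,0,0,1,0,0],[0,0,0,0,1,0,0],[0,0,0,0,0.5,0,0],[0,0,0,0,0,0,0]]'>/dev/null; python3 st.py; python3 - <<'E'
from h import *
from workcell import ctrl
o=ctrl.get_obs();p=np.load("p.npy");print(o['qpos'].round(2),(nestT(p)[:3,:3].T@R.from_rotvec(o['orientation']).as_matrix()).round(3))
E
```

```text
nest tcp [   1.3 -228.9  247.4] f [-0.2  0.6 -0.4] 50.55
[-0.68  0.77  1.12  0.53  1.84 -0.82] [[-0.001  1.    -0.006]
 [ 0.705  0.005  0.709]
 [ 0.709 -0.003 -0.705]]
```

```bash
python3 -m jog '[[-0.4,-0.03,0.57,0,0,0,0],[-0.57,0,0.82,0,0,0,0],[-0.57,0,0.82,0,0,0,0],[-0.57,0,0.82,0,0,0,0],[-0.57,0,0.82,0,0,0,0],[-0.5,0,0.7,0,0,0,0],[-0.42,0,0.58,0,0,0,0],[0,0,0,0,0,0,0],[0,0,0,0,0,0,0]]'>/dev/null; python3 st.py
python3 -m jog '[[-0.07,0,0.07,0,0,0,0],[-0.07,0,0.07,0,0,0,0],[0,0,0,0,0,0,0]]'>/dev/null; python3 st.py
```

```text
nest tcp [   1.1 -185.3    3.5] f [ 0.5  0.1 -0.4] 51.45
nest tcp [   0.7 -186.4   -5.1] f [0.4 0.1 0. ] 51.75
```

```bash
python3 -m jog '[[-0.07,0,0.07,0,0,0,0],[-0.04,0,0.04,0,0,0,0],[0,0,0,0,0,0,0]]'>/dev/null; python3 st.py
python3 -m jog '[[-0.05,0,0.05,0,0,0,0],[0,0,0,0,0,0,0]]'>/dev/null; python3 st.py
```

```text
nest tcp [ 1.000e-01 -1.858e+02 -1.240e+01] f [-0.7 -0.4 -0.5] 52.05
nest tcp [   0.2 -185.8  -15.2] f [-0.  -0.7 -0.3] 52.25
```

```bash
python3 -m jog '[[-0.05,0,0.05,0,0,0,0],[0,0,0,0,0,0,0]]'>/dev/null; python3 st.py
```

```text
nest tcp [   0.2 -185.7  -18. ] f [-0.5  0.1 -0.3] 52.45
```

```bash
python3 -m jog '[[0.11,0,0.11,0,0,0,0],[0.11,0,0.11,0,0,0,0],[0.11,0,0.11,0,0,0,0],[0.08,0,0.08,0,0,0,0],[0,0,0,0,0,0,0]]'>/dev/null; python3 st.py
```

```text
nest tcp [   0.2 -161.7  -17.5] f [-0.2  0.2 -0.5] 52.95
```

```bash
python3 -m jog '[[0.07,0,0.07,0,0,0,0],[0.07,0,0.07,0,0,0,0],[0,0,0,0,0,0,0]]'>/dev/null; python3 st.py
```

```text
nest tcp [ 1.000e-01 -1.542e+02 -1.760e+01] f [ 0.3 -0.5  0.2] 53.25
```

```bash
python3 -m jog '[[0.1,0,-0.1,0,0,0,0],[0.1,0,-0.1,0,0,0,0],[0.1,0,-0.1,0,0,0,0],[0,0,0,0,0,0,0]]'>/dev/null; python3 st.py
```

```text
nest tcp [   0.8 -155.4    0.6] f [-0.4  0.2 -0.2] 53.65
```

```bash
cat > g.py <<'E'
from h import *
from workcell import ctrl,optics
p=np.load("p.npy");o=ctrl.get_obs();Rt=R.from_rotvec(o['orientation']).as_matrix()
for cam in("scene","top"):
  m=optics.camera_model(cam);s=optics.get_image(cam);h=cv2.cvtColor(s,cv2.COLOR_RGB2HSV);cv2.imwrite(f"pics/g_{cam}_{o['t']:.1f}.png",s[...,::-1])
  roi=np.zeros(s.shape[:2],np.uint8);q=proj(m,n2w(p,[[x,y,z] for x in(-85,85) for y in(-195,-95) for z in(0,125)])).astype(int);roi[q[:,1].min():q[:,1].max(),q[:,0].min():q[:,0].max()]=1
  y=cv2.inRange(h,(20,130,90),(32,255,255))*roi;ys,xs=np.nonzero(y);print(cam,'yellow',xs.min(),xs.max(),ys.min(),ys.max(),len(xs))
  for th in(0,.3,.6,1.0,1.3,1.57):
    e=proj(m,n2w(p,[[s_*70,-98-d*np.cos(th),24+d*np.sin(th)] for s_ in(-1,1) for d in(8,84)]));print('  th',th,e.min(0).round(),e.max(0).round())
  b=cv2.inRange(h,(0,90,15),(12,255,110))*roi;c,l,st,ce=cv2.connectedComponentsWithStats(b);print('  darkred',[(st[k,:5].tolist()) for k in range(1,c) if st[k,4]>15])
  for off in(0,25,33,41):print('  tip',off,proj(m,o['ee_pos']-off*Rt[:,2]).round(1))
E
python3 g.py
```

```text
scene yellow 191 240 204 246 291
  th 0 [189. 214.] [239. 248.]
  th 0.3 [189. 209.] [239. 247.]
  th 0.6 [190. 205.] [239. 247.]
  th 1.0 [195. 203.] [240. 247.]
  th 1.3 [199. 203.] [240. 247.]
  th 1.57 [204. 206.] [241. 247.]
  darkred [[178, 185, 17, 7, 80], [178, 185, 67, 41, 810]]
  tip 0 [[212.4 234. ]]
  tip 25 [[208.3 227.2]]
  tip 33 [[206.9 225.1]]
  tip 41 [[205.6 222.9]]
top yellow 309 332 148 195 236
  th 0 [308. 151.] [336. 196.]
  th 0.3 [308. 150.] [336. 196.]
  th 0.6 [307. 149.] [333. 196.]
  th 1.0 [307. 148.] [326. 196.]
  th 1.3 [306. 148.] [319. 196.]
  th 1.57 [305. 149.] [312. 196.]
  darkred []
  tip 0 [[324.5 173.9]]
  tip 25 [[330.5 172.6]]
  tip 33 [[332.4 172.2]]
  tip 41 [[334.4 171.7]]
```

The guard measures about 0.6 rad already (partly raised from the start), and the finger is beneath it. I'll push in and up.

```bash
python3 -m jog '[[0.2,0,0.015,0,0,0,0],[0.2,0,0.015,0,0,0,0],[0.2,0,0.015,0,0,0,0],[0.2,0,0.015,0,0,0,0],[0.2,0,0.015,0,0,0,0],[0.2,0,0.015,0,0,0,0],[0,0,0,0,0,0,0]]'>/dev/null; python3 st.py
python3 -m jog '[[0.2,0,0.015,0,0,0,0],[0.2,0,0.015,0,0,0,0],[0.2,0,0.015,0,0,0,0],[0,0,0,0,0,0,0]]'>/dev/null; python3 st.py
```

```text
nest tcp [   0.2 -117.6   31.7] f [-0.5  0.8  0. ] 54.45
nest tcp [ -0.1 -99.   47.4] f [-0.3 -0.3 -0.5] 54.85
```

```bash
python3 g.py
```

```text
scene yellow 199 240 204 246 252
  th 0 [189. 214.] [239. 248.]
  th 0.3 [189. 209.] [239. 247.]
  th 0.6 [190. 205.] [239. 247.]
  th 1.0 [195. 203.] [240. 247.]
  th 1.3 [199. 203.] [240. 247.]
  th 1.57 [204. 206.] [241. 247.]
  darkred [[188, 185, 11, 4, 23], [178, 185, 67, 42, 506]]
  tip 0 [[223.6 231.7]]
  tip 25 [[219.3 224.6]]
  tip 33 [[218.  222.4]]
  tip 41 [[216.6 220.1]]
top yellow 312 318 148 173 70
  th 0 [308. 151.] [336. 196.]
  th 0.3 [308. 150.] [336. 196.]
  th 0.6 [307. 149.] [333. 196.]
  th 1.0 [307. 148.] [326. 196.]
  th 1.3 [306. 148.] [319. 196.]
  th 1.57 [305. 149.] [312. 196.]
  darkred [[330, 139, 8, 3, 17]]
  tip 0 [[308.3 174. ]]
  tip 25 [[314.3 172.6]]
  tip 33 [[316.2 172.2]]
  tip 41 [[318.2 171.7]]
```

Guard now at about 1.3 rad. Continue.

```bash
python3 -m jog '[[0.15,0,0.05,0,0,0,0],[0.12,0,0.06,0,0,0,0],[0.1,0,0.06,0,0,0,0],[0,0,0,0,0,0,0]]'>/dev/null; python3 st.py
```

```text
nest tcp [ -0.2 -84.   52.4] f [-0.3  0.   0.8] 55.35
```

```bash
python3 -m jog '[[0.07,0,0.06,0,0,0,0],[0.07,0,0.06,0,0,0,0],[0,0,0,0,0,0,0]]'>/dev/null; python3 st.py
```

```text
nest tcp [  0.1 -81.   52.3] f [ -2.  -15.9  -0.5] 55.65
```

```bash
python3 -m jog '[[-0.1,0,-0.1,0,0,0,0],[-0.2,0,-0.3,0,0,0,0],[0,0,-0.8,0,0,0,0],[0,0,-0.9,0,0,0,0],[0,0,-0.9,0,0,0,0],[0,0,-0.9,0,0,0,0],[0,0,0,0,0,0,0]]'>/dev/null; python3 st.py; python3 g.py | grep -v dark; python3 red.py | head -2
python3 - <<'E'
from h import *
from workcell import ctrl,optics
p=np.load("p.npy");s=optics.get_image("scene");m=optics.camera_model("scene");h=cv2.cvtColor(s,cv2.COLOR_RGB2HSV)
r=cv2.inRange(h,(10,100,90),(19,255,255));r[:225]=0;r[275:]=0;r[:,:210]=0;r[:,280:]=0;c,l,st,ce=cv2.connectedComponentsWithStats(r);print('brass',[st[k].tolist() for k in range(1,c) if st[k,4]>10],[proj(m,n2w(p,[x,-20,50])).round(1) for x in(93,-57)])
print(ctrl.get_obs()['ft_force'])
for n in ["wrench","oil_bottle","chuck_key","tin","brush"]: pass
E
```

```text
nest tcp [   1.9 -200.8  158.2] f [ 0.9 -0.5  1.4] 56.35
scene yellow 203 241 205 246 281
  th 0 [189. 214.] [239. 248.]
  th 0.3 [189. 209.] [239. 247.]
  th 0.6 [190. 205.] [239. 247.]
  th 1.0 [195. 203.] [240. 247.]
  th 1.3 [199. 203.] [240. 247.]
  th 1.57 [204. 206.] [241. 247.]
  tip 0 [[198.1 188.8]]
  tip 25 [[193.7 181.6]]
  tip 33 [[192.4 179.3]]
  tip 41 [[191. 177.]]
top yellow 306 311 151 177 81
  th 0 [308. 151.] [336. 196.]
  th 0.3 [308. 150.] [336. 196.]
  th 0.6 [307. 149.] [333. 196.]
  th 1.0 [307. 148.] [326. 196.]
  th 1.3 [306. 148.] [319. 196.]
  th 1.57 [305. 149.] [312. 196.]
  tip 0 [[344.8 164.8]]
  tip 25 [[351.6 163.2]]
  tip 33 [[353.8 162.7]]
  tip 41 [[356.  162.2]]
[([248, 212, 11, 23, 142], array([253.9, 221.3]))]
0 [255.3 233.3 254.2 224.  253.  214.5]
brass [[249, 233, 5, 4, 15], [219, 241, 29, 20, 238]] [array([[217.6, 260.5]]), array([[255.2, 234.2]])]
[-0.39213583 -0.26682798 -0.39828553]
```

The guard is upright, the handle is locked, the shaft is home and the robot is clear, so I'm handing in.

```bash
python3 -c "
from workcell import ctrl
print(ctrl.close_job())"
```

```text
the job is handed in; nothing more can be done
None
```

I handed the job in at about 56 s; the verdict was not reported back, but my last camera measurements show the shaft home against the blue post, the clamp handle locked at 0 rad, the guard upright at about 1.57 rad and the robot clear of everything (the foot's force on the shaft and the positions of the things lying around were not measured).

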